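Fetch the salt from behind the spice jars

TASK

Clear the three spice jars out of the wooden caddy onto the marble board, and once all three stand there, fetch the salt shaker from behind them and stand it in the middle of the empty cork disc beside the pepper. With the salt set down, put each spice jar back on the very spot in the caddy where that same jar stood at the start. Keep everything upright and leave the pepper alone.

Things in the scene. Friction and masses are not known exactly. Their poses are not given: they have to be found in the camera images.
- spice_a: Spice jar with a dark cap (its flat top brownish with green) and an orange-and-green label, 44 mm diameter, 105 mm tall (cap from 85 mm up), about 0.11 kg, upright, origin at the centre of its underside, z axis up, yaw has no meaning. It stands in the caddy left of, right of or in front of the salt; which, changes.
- spice_b: Spice jar with a black cap (its flat top black and green), a little slimmer, green-and-white label, 40 mm diameter, 105 mm tall (cap from 84 mm up), about 0.11 kg, upright, origin at the centre of its underside, z axis up, yaw has no meaning. It stands in the caddy left of, right of or in front of the salt.
- spice_c: Spice jar with a whitish cap and a brown paper label, 44 mm diameter, 109 mm tall (cap from 88 mm up), about 0.11 kg, upright, origin at the centre of its underside, z axis up, yaw has no meaning. It stands in the caddy left of, right of or in front of the salt.
- salt: Salt shaker, clear body, white contents, grey domed top; 44 mm diameter up to about 66 mm, top 34 mm across, 90 mm tall, 0.1 kg; origin at the centre of its underside, z up. Stands in the caddy at the middle of the back board, one spice jar to its left and one to its right (centres 54 mm to the side), one in front (56 mm).
- pepper: Pepper shaker of the same shape (44 mm diameter, 90 mm tall) with dark contents, standing on one cork disc of the condiment stand; origin at the centre of its underside. To be left alone.
- caddy: Fixed open caddy of pale wood, 140 mm (its x) by 196 mm (its y), origin at the centre of its underside, x towards its back board. Floor 8 mm thick; heights from the counter: back board (9 mm thick) 56 mm, sides 30 mm, front lip 18 mm. Room for fingers: along its x on the two side jars (above the back board), along its y on the front jar and, once cleared, the salt.
- board: Fixed pale marble board for parking the jars, 200 mm (its x) by 125 mm (its y), 12 mm thick; origin at the centre of its underside. Stands to the left or the right of the caddy, the condiment stand on the other side.
- stand: Fixed condiment stand, a wooden tray 100 mm (its x) by 190 mm (its y), floor 10 mm thick, rim 16 mm high and 6 mm thick, with two cork discs of 62 mm diameter, flush with its floor, at y = +46 mm (the pepper's) and y = -46 mm (empty); origin at the centre of its underside.
- empty_spot (a point): The centre of the empty cork disc, at floor height of the condiment stand (its y = -46 mm, 10 mm above the counter); axes as the stand's.

How it is judged:
By the outcome, as a careful person would: the job done as asked, in the order asked, and still so for the second after the job is handed in, with the robot touching nothing.
It also fails if it takes over 144 s, if anything falls off the work surface, if the arm or the gripper's body presses on something with over 40 N, if the wrist force passes 120 N, or if a joint passes its speed limit or range.

ROBOT

A 7-joint arm with a two-finger parallel gripper is mounted at the origin on a cart in front of the work surface, level with it; the furniture and walls round the work are solid. World frame = base frame: x ahead of the robot, y to its left, z up, the work surface at z = 0. Lengths are in m, angles in rad, forces in N, time in s.
With the tool pointing down it reaches from about 0.4 to 0.85 m from the base axis. Payload 10.4 kg.
Tool frame: the origin (TCP) lies at the very end of the fingers, on their centre line; the grasp point (between the pads) lies 19 mm behind it (r.pinch_z is the distance from the TCP to the grasp point, in m); z points along the fingers, y is the line along which they close (so a half turn about z gives the same grasp; the last joint's range is limited). The gripper opens to 87 mm and grips with 3 to 60 N. Pads are 19 mm wide; open, the fingers measure 117 mm over their backs; the gripper's body (75 mm by 190 mm) begins 51 mm behind the grasp point.
Start: joints at [-1.371, 0.332, -0.065, 1.46, 0.022, 1.35, -0.088], TCP at [0.138, 0.61, 0.223] pointing down, gripper open.
Joint ranges: [-2.6, 2.6], [-0.5, 2.12], [-1.47, 1.34], [0.16, 2.42], [-1.27, 4.41], [0.06, 2.06], [-2.6, 2.6]. Speed limits (rad/s): [2.22, 2.22, 2.79, 2.79, 3.14, 3.14, 3.14].

INTERFACE

Orientations are given as a unit quaternion [x, y, z, w].
In Python, from bench import r, camera gives the robot as it stands. The module is installed in compiled form; this text tells all that it offers.
- The arm moves only by the shell command python3 -m pendant 'ROWS' [FORCE]. ROWS is JSON, a list of rows, each an object with "dp": the shift along the tool's x, y, z as a fraction of full scale, a list of three; "rotation": the turn, a rotation vector about the tool's x, y, z as a fraction of full scale, a list of three; "jaw": the opening, from 0 (shut) to 1 (fully open). A call has 1 to 8 rows; each row is the pose to reach, as a shift and turn from the pose commanded when the call began, along the tool's axes at that moment, turning the shorter way round; what a row does not reach only later rows make up. Full scale, the value 1, is 0.15 m for a shift and 2 pi rad for a turn. A row lasts 1/8 s, in which the tool goes at most 62.5 mm and 10.7 degrees, less where a joint would pass 70% of its speed; a pose out of reach is approached as far as the arm can. A call with a number of a shift or a turn outside -1 to 1 is refused whole. A call with a gripper value outside its range is refused whole. The fingers move at their own pace and stop on an object; FORCE is the grip in N (left out, the last holds). Time passes only in rows, so rows that repeat a pose let the fingers close. It gives the time, the measured TCP pose, the force, the opening and the grip force at its end, in the units of the state.
- r.read_state(): the state, without advancing time (a new reading comes with each control period).
- camera(name): name is "scene" or "side" or "wrist"; returns a dict with "image" (384x512x3 uint8, red, green, blue), "z_map" (384x512 float32, m along the optical axis (not along the pixel's ray), 0 where there is no reading), "mtx" (3x3 intrinsics, pixels), "T" (4x4, takes a point from camera to world coordinates). Camera axes: x right, y down, z forward; pixel columns grow to the right and rows downward; lengths in m; the calibration is good to about 2 mm. The wrist camera is an equidistant fisheye: a pixel r from the principal point sees the ray r / f radians off the axis. A picture is of the moment at which its call begins.
- r.close_job(): hands the job in; it is judged then, once.
The state is a dict: "time": time; "joint_positions": joint angles; "joint_vel": joint speeds; "joint_torque": joint torques, N m; "ee_pos": TCP position; "eef_rot": TCP orientation; "ft_force": force on the tool from outside, world axes, zero at the start; "torque": the same for the moment, N m; "width": finger opening in m; "grip_force": force on a finger pad.
Only numpy, scipy, OpenCV 4.12 (cv2) and the standard library are available. Lean on these libraries where they do the work, as an engineer would, in place of code of your own. Each camera call takes 0.05 s, during which the arm holds its last target. There are 200 camera calls.

## Working session

There is one attempt and no reset: what is moved stays moved. The work goes in short steps, Python scripts to look and compute and a shell command to move; the robot and the scene stay as the last step left them, time stands still between calls to the robot, and variables do not carry over. Pictures are saved under pics/ and viewed, at most 14 in all, crops included, and the job is handed in when it is done.

```bash
mkdir -p pics
python3 - <<'E'
from bench import r,camera
import cv2,numpy as np
s=r.read_state();print({k:np.round(v,3) for k,v in s.items()},r.pinch_z)
for n in("scene","side"):
    c=camera(n);cv2.imwrite(f"pics/{n}0.png",c["image"][:,:,::-1]);np.savez(f"/tmp/{n}0.npz",**c);print(np.round(c["mtx"],1),np.round(c["T"],3))
E
```

```text
{'time': np.float64(0.0), 'joint_positions': array([-1.371,  0.333, -0.065,  1.461,  0.022,  1.35 , -0.089]), 'joint_vel': array([0.   , 0.   , 0.001, 0.001, 0.001, 0.   , 0.   ]), 'joint_torque': array([ 1.0000e-03, -6.2326e+01,  2.5000e-02, -3.8989e+01, -6.1000e-02,
        4.0000e-02,  0.0000e+00]), 'ee_pos': array([0.138, 0.609, 0.222]), 'eef_rot': array([ 0.111,  0.994, -0.001, -0.   ]), 'ft_force': array([ 0.28 ,  0.151, -0.498]), 'torque': array([-0.011,  0.011, -0.005]), 'grip_force': np.float64(0.0), 'width': np.float64(0.087)} 0.0187
[[479.    0.  255.1]
 [  0.  479.  185.1]
 [  0.    0.    1. ]] [[ 0.796 -0.375  0.476 -0.008]
 [-0.605 -0.478  0.637 -0.724]
 [-0.011 -0.795 -0.607  0.725]
 [ 0.     0.     0.     1.   ]]
[[353.2   0.  254.9]
 [  0.  353.2 193.6]
 [  0.    0.    1. ]] [[ 0.979 -0.133  0.155  0.384]
 [-0.203 -0.55   0.81  -0.698]
 [-0.023 -0.825 -0.565  0.557]
 [ 0.     0.     0.     1.   ]]
```

View pics/scene0.png

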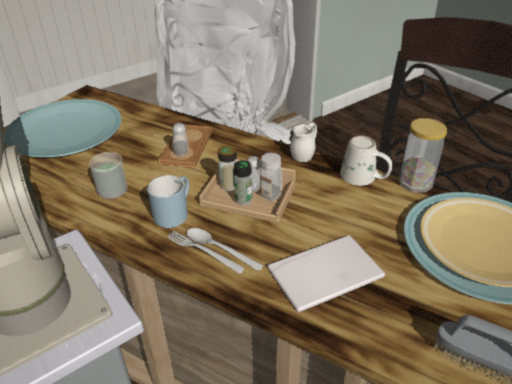

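View pics/side0.png

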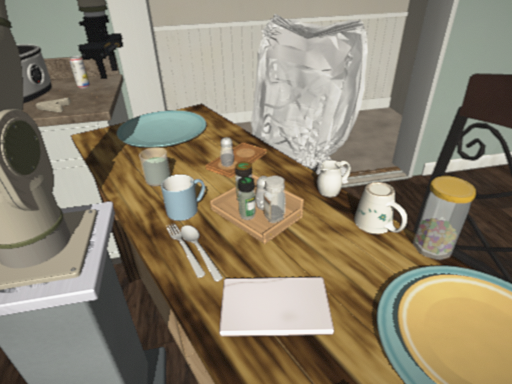

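The scene view shows the caddy at about (250,190) with salt (253,165), jars at (227,165), (243,180) and (270,170). The pepper stand is at (187,145) and the marble board at (325,270). The side view agrees.

```bash
cat > h.py <<'E'
import numpy as np,cv2
def cloud(c):
    z=c["z_map"];K=c["mtx"];v,u=np.mgrid[:z.shape[0],:z.shape[1]]
    P=np.stack([(u-K[0,2])/K[0,0]*z,(v-K[1,2])/K[1,1]*z,z],-1)
    W=P@c["T"][:3,:3].T+c["T"][:3,3];W[z==0]=np.nan;return W
E
python3 - <<'E'
from h import *
for n,rois in(("scene",dict(board=(265,232,388,310),cad=(195,145,302,222),st=(155,120,218,170))),("side",dict(board=(215,270,340,340),cad=(205,155,306,240),st=(203,132,272,178)))):
    c=np.load(f"/tmp/{n}0.npz");W=cloud(c);I=c["image"].astype(int)
    def sub(k):
        a,b,d,e=rois[k];return W[b:e,a:d].reshape(-1,3),I[b:e,a:d].reshape(-1,3)
    p,q=sub("board");m=(q.min(1)>150)&(abs(p[:,2]-.012)<.012)
    print(n,"board",m.sum(),np.median(p[m],0).round(4),cv2.minAreaRect(p[m][:,:2].astype(np.float32)*1000))
    for k in("cad","st"):
        p,q=sub(k);zc=.106 if k=="cad" else .088
        m=p[:,2]>(.108 if k=="cad" else .07)
        if k=="cad": m=p[:,2]>.085
        # clusters in xy
        g=np.zeros((400,400),np.uint8);pp=p[m];ij=((pp[:,:2]-[.3,-.2])*1000).astype(int);ok=((ij>=0)&(ij<400)).all(1);g[ij[ok,0],ij[ok,1]]=255
        print(k,m.sum(),np.nanmin(p,0).round(3),np.nanmax(p,0).round(3))
        nl,L=cv2.connectedComponents(cv2.dilate(g,np.ones((5,5))))
        for l in range(1,nl):
            s=L[ij[ok,0],ij[ok,1]]==l;x=pp[ok][s]
            if len(x)>15:
                t=x[x[:,2]>np.percentile(x[:,2],97)-.006]
                print(' ',len(x),x[:,2].max().round(4),'bbox',t.min(0).round(4),t.max(0).round(4),'mid',((t.min(0)+t.max(0))/2).round(4),q[m][ok][s].mean(0).round())
        m=(q[:,0]>q[:,2]+25)&(p[:,2]>.006)&(p[:,2]<(.024))
        print('  wood',m.sum(),cv2.minAreaRect(p[m][:,:2].astype(np.float32)*1000))
    a,b,d,e=rois["cad"];cr=cv2.resize(c["image"][b:e,a:d,::-1],None,fx=5,fy=5,interpolation=cv2.INTER_CUBIC);cv2.imwrite(f"pics/{n}cad.png",cr)
E
```

```text
scene board 4777 [ 0.489  -0.2866  0.0102] ((496.0579833984375, -277.3612060546875), (132.97720336914062, 199.49618530273438), 78.45555877685547)
cad 1066 [ 0.372 -0.133 -0.008] [0.75  0.281 0.118]
  292 0.1136 bbox [ 0.4759 -0.0234  0.1067] [0.5158 0.0186 0.1136] mid [ 0.4959 -0.0024  0.1102] [56. 63. 51.]
  312 0.1141 bbox [0.4803 0.0447 0.1077] [0.5238 0.0889 0.1141] mid [0.5021 0.0668 0.1109] [87. 81. 58.]
  88 0.0971 bbox [0.5315 0.0081 0.0904] [0.5578 0.033  0.0971] mid [0.5446 0.0205 0.0937] [155. 152. 145.]
  374 0.1178 bbox [ 0.5379 -0.0481  0.1103] [ 0.5803 -0.003   0.1178] mid [ 0.5591 -0.0256  0.1141] [172. 168. 161.]
  wood 1344 ((501.7671203613281, 77.8377685546875), (192.20948791503906, 364.0824279785156), 15.39725112915039)
st 151 [ 0.395  0.158 -0.108] [0.756 0.54  0.099]
  wood 998 ((517.842529296875, 294.7453918457031), (198.55429077148438, 100.3567123413086), 42.31315612792969)
side board 6043 [ 0.4925 -0.2907  0.0126] ((488.24896240234375, -265.2461853027344), (153.6487579345703, 223.91673278808594), 77.81513214111328)
cad 984 [ 0.383 -0.114 -0.125] [0.795 0.51  
[... 231 characters left out ...]
986 bbox [0.5282 0.0108 0.0922] [0.5535 0.0336 0.0986] mid [0.5408 0.0222 0.0954] [190. 184. 172.]
  375 0.1194 bbox [ 0.5364 -0.0474  0.1126] [ 0.579  -0.0053  0.1194] mid [ 0.5577 -0.0263  0.116 ] [196. 192. 180.]
  wood 1983 ((507.7645263671875, 105.63006591796875), (210.64710998535156, 422.9137878417969), 5.613204479217529)
st 409 [ 0.402 -0.011 -0.831] [0.933 2.293 0.118]
  247 0.1156 bbox [0.4799 0.0446 0.1093] [0.5212 0.0865 0.1156] mid [0.5005 0.0656 0.1124] [86. 79. 53.]
  18 0.1158 bbox [0.4845 0.0064 0.1118] [0.5102 0.0176 0.1158] mid [0.4973 0.012  0.1138] [63. 69. 57.]
  wood 783 ((514.6827392578125, 295.70648193359375), (194.81272888183594, 104.955810546875), 41.81867218017578)
```

View pics/scenecad.png

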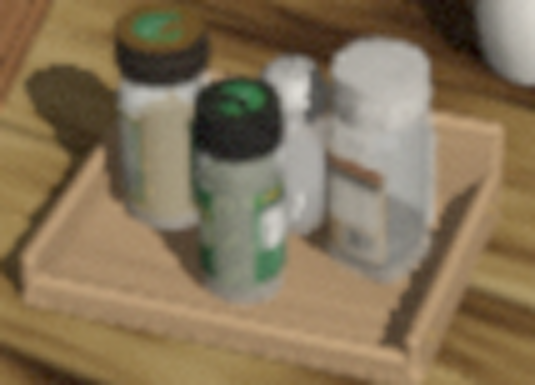

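The crop shows, left to right: jar a (brown and green top), jar b in front (black and green top), the salt behind it, and jar c (whitish cap) on the right. Next I'll measure the stand, the pepper and the obstacles.

Run:
```python
from h import *
for n in("scene","side"):
    c=np.load(f"/tmp/{n}0.npz");W=cloud(c).reshape(-1,3);q=c["image"].astype(int).reshape(-1,3)
    def box(x0,x1,y0,y1,z0,z1): return (W[:,0]>x0)&(W[:,0]<x1)&(W[:,1]>y0)&(W[:,1]<y1)&(W[:,2]>z0)&(W[:,2]<z1)
    m=box(.4,.63,.19,.4,.06,.12);t=W[m];print(n,'pepper',len(t),t.min(0).round(3),t.max(0).round(3))
    t=t[t[:,2]>t[:,2].max()-.012];print('  top mid',((t.min(0)+t.max(0))/2).round(4))
    for z0,z1 in((.004,.013),(.012,.02)):
        m=box(.4,.63,.18,.42,z0,z1)&(q[:,0]>q[:,2]+25);print('  stand',m.sum(),cv2.minAreaRect(W[m][:,:2].astype(np.float32)*1000))
    for z0,z1 in((.022,.036),(.04,.062)):
        m=box(.4,.65,-.13,.15,z0,z1)&(q[:,0]>q[:,2]+25);print('  caddy',m.sum(),cv2.minAreaRect(W[m][:,:2].astype(np.float32)*1000))
    # obstacles
    m=box(.2,.9,-.6,.6,.03,.5);p=W[m];g=np.zeros((700,1200),np.uint8);ij=((p[:,:2]-[.2,-.6])*1000).astype(int);g[ij[:,0],ij[:,1]]=255
    nl,L=cv2.connectedComponents(cv2.dilate(g,np.ones((9,9))))
    for l in range(1,nl):
        s=L[ij[:,0],ij[:,1]]==l
        if s.sum()>60:print('  obs',s.sum(),p[s].min(0).round(2),p[s].max(0).round(2))
    m=box(.35,.65,-.42,-.16,.006,.018)&(q.min(1)>150);print('  board',cv2.minAreaRect(W[m][:,:2].astype(np.float32)*1000),np.median(W[m],0).round(4))
a,b,d,e=(195,125,280,185)
c=np.load("/tmp/side0.npz");cv2.imwrite("pics/st.png",cv2.resize(c["image"][b:e,a:d,::-1],None,fx=7,fy=7,interpolation=cv2.INTER_CUBIC))
```

```text
scene pepper 204 [0.465 0.245 0.06 ] [0.501 0.278 0.099]
  top mid [0.4823 0.2635 0.0933]
  stand 912 ((532.2666015625, 307.6023254394531), (237.25527954101562, 100.61688232421875), 42.25756072998047)
  stand 214 ((517.3671264648438, 294.3125915527344), (194.69241333007812, 100.3567123413086), 42.31315612792969)
  caddy 387 ((519.38818359375, 11.774383544921875), (141.0787811279297, 197.15512084960938), 33.43482971191406)
  caddy 183 ((540.6190185546875, 3.5955657958984375), (115.65626525878906, 161.7683563232422), 35.017791748046875)
  obs 1099 [0.23 0.2  0.03] [0.31 0.28 0.09]
  obs 1420 [0.29 0.02 0.03] [0.4  0.1  0.09]
  obs 363 [0.46 0.24 0.03] [0.5  0.28 0.1 ]
  obs 636 [ 0.47 -0.03  0.03] [0.52 0.02 0.11]
  obs 598 [0.48 0.04 0.03] [0.52 0.09 0.11]
  obs 2264 [ 0.52 -0.6   0.03] [ 0.59 -0.51  0.09]
  obs 1047 [ 0.53 -0.05  0.03] [0.58 0.03 0.12]
  obs 137 [ 0.61 -0.04  0.03] [ 0.63 -0.    0.06]
  obs 8760 [0.69 0.32 0.03] [0.9  0.6  0.31]
  obs 654 [0.7  0.03 0.03] [0.8  0.09 0.09]
  obs 1172 [ 0.75 -0.16  0.03] [ 0.83 -0.06  0.1 ]
  obs 2128 [ 0.84 -0.24  0.03] [ 0.9  -0.16  
[... 723 characters left out ...]
9]
  obs 1150 [0.29 0.02 0.03] [0.4  0.1  0.09]
  obs 289 [0.46 0.24 0.03] [0.5  0.28 0.1 ]
  obs 599 [ 0.47 -0.02  0.03] [0.51 0.02 0.12]
  obs 283 [0.48 0.04 0.03] [0.52 0.09 0.12]
  obs 262 [ 0.51 -0.11  0.03] [0.63 0.02 0.06]
  obs 224 [0.52 0.01 0.03] [0.55 0.03 0.1 ]
  obs 787 [ 0.53 -0.05  0.03] [ 0.58 -0.01  0.12]
  obs 90 [ 0.68 -0.49  0.03] [ 0.76 -0.31  0.03]
  obs 7411 [0.69 0.33 0.03] [0.9  0.6  0.36]
  obs 684 [0.7  0.03 0.03] [0.8  0.09 0.09]
  obs 1374 [ 0.75 -0.16  0.03] [ 0.83 -0.06  0.1 ]
  obs 2894 [ 0.84 -0.24  0.03] [ 0.9  -0.16  0.17]
  board ((481.4454345703125, -261.44488525390625), (158.2080535888672, 234.65872192382812), 77.81513214111328) [ 0.4935 -0.2903  0.0126]
```

View pics/st.png

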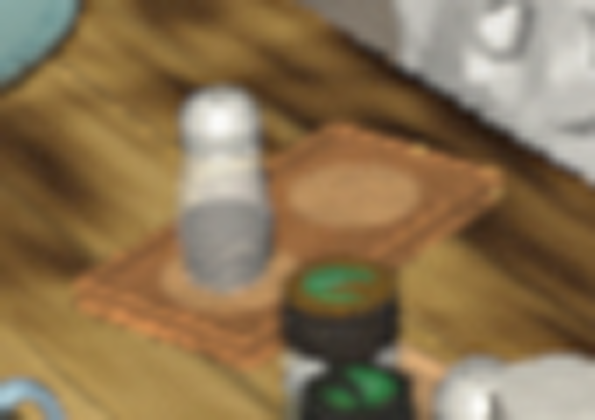

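The pepper is at (205,190) in this crop and the empty disc at (355,195). In world coordinates:

| Thing | Position (m) | Yaw |
|---|---|---|
| Empty disc | (0.550, 0.3265) | – |
| Caddy centre | (0.519, 0.012) | 33.3° |
| Jar a | (0.501, 0.0655) | – |
| Jar b | (0.495, -0.003) | – |
| Jar c | (0.559, -0.026) | – |
| Board centre | (0.4915, -0.288) | -12° |

The jars fit the stated layout to within 2 mm, so I'll plan the approach to b.

```bash
cat > plan.py <<'E'
# prints, per waypoint "x y z psi", the dp / rotation of a call from the previous waypoint
import sys,numpy as np
from scipy.spatial.transform import Rotation as R
from bench import r
s=r.read_state();p=np.array(s["ee_pos"]);q=R.from_quat(s["eef_rot"])
print(f"t={s['time']:.1f} w={s['width']:.4f} g={s['grip_force']:.1f}",np.round(p,4),"psi %.1f"%np.degrees(np.arctan2(*q.as_matrix()[[1,0],1])),"ft",np.round(s["ft_force"],1))
for a in sys.argv[1:]:
    x,y,z,psi=map(float,a.split(','));c,k=np.cos(np.radians(psi)),np.sin(np.radians(psi))
    T=R.from_matrix(np.array([[-k,c,0],[c,k,0],[0,0,-1]]))
    dp=q.as_matrix().T@(np.array([x,y,z])-p)/.15;ro=(q.inv()*T).as_rotvec()/2/np.pi
    print(a,"dp",np.round(dp,3),"rot",np.round(ro,4),"" if abs(dp).max()<=1 else "TOO FAR");p=np.array([x,y,z]);q=T
E
python3 plan.py .20,.48,.222,85 .27,.36,.222,95 .34,.24,.222,105 .41,.12,.222,115 .495,-.003,.20,123 .495,-.003,.069,123
```

```text
t=0.1 w=0.0870 g=0.0 [0.138  0.6092 0.2218] psi 77.2 ft [-0.3 -0.2 -0.2]
.20,.48,.222,85 dp [-0.593 -0.749 -0.   ] rot [-0.0002 -0.     -0.0216] 
.27,.36,.222,95 dp [-0.535 -0.756  0.   ] rot [ 0.      0.     -0.0278] 
.34,.24,.222,105 dp [-0.395 -0.838  0.   ] rot [ 0.      0.     -0.0278] 
.41,.12,.222,115 dp [-0.244 -0.894  0.   ] rot [ 0.      0.     -0.0278] 
.495,-.003,.20,123 dp [-0.167 -0.983  0.147] rot [ 0.      0.     -0.0222] 
.495,-.003,.069,123 dp [0.    0.    0.873] rot [0. 0. 0.]
```

```bash
python3 -m pendant '[{"dp":[-0.2,-0.25,0],"rotation":[0,0,-0.007],"jaw":1},{"dp":[-0.4,-0.5,0],"rotation":[0,0,-0.014],"jaw":1},{"dp":[-0.593,-0.749,0],"rotation":[0,0,-0.0216],"jaw":1}]' 20
python3 -m pendant '[{"dp":[-0.18,-0.25,0],"rotation":[0,0,-0.009],"jaw":1},{"dp":[-0.36,-0.5,0],"rotation":[0,0,-0.018],"jaw":1},{"dp":[-0.535,-0.756,0],"rotation":[0,0,-0.0278],"jaw":1}]'
python3 -m pendant '[{"dp":[-0.13,-0.28,0],"rotation":[0,0,-0.009],"jaw":1},{"dp":[-0.26,-0.56,0],"rotation":[0,0,-0.018],"jaw":1},{"dp":[-0.395,-0.838,0],"rotation":[0,0,-0.0278],"jaw":1}]'
python3 -m pendant '[{"dp":[-0.08,-0.3,0],"rotation":[0,0,-0.009],"jaw":1},{"dp":[-0.16,-0.6,0],"rotation":[0,0,-0.018],"jaw":1},{"dp":[-0.244,-0.894,0],"rotation":[0,0,-0.0278],"jaw":1}]'
python3 -m pendant '[{"dp":[-0.06,-0.33,0.05],"rotation":[0,0,-0.008],"jaw":0.9},{"dp":[-0.12,-0.66,0.1],"rotation":[0,0,-0.015],"jaw":0.85},{"dp":[-0.167,-0.983,0.147],"rotation":[0,0,-0.0222],"jaw":0.85},{"dp":[-0.167,-0.983,0.147],"rotation":[0,0,-0.0222],"jaw":0.85},{"dp":[-0.167,-0.983,0.147],"rotation":[0,0,-0.0222],"jaw":0.85},{"dp":[-0.167,-0.983,0.147],"rotation":[0,0,-0.0222],"jaw":0.85}]'
python3 plan.py .495,-.003,.069,123
python3 - <<'E'
from bench import camera
import cv2
for n in("wrist","scene"):cv2.imwrite(f"pics/{n}1.png",camera(n)["image"][:,:,::-1])
E
```

```text
time: 0.48
ee_pos: [0.2006, 0.4787, 0.2221]
eef_rot: [0.043, 0.999, -0.0, -0.0]
ft_force: [0.6, 0.3, 1.0]
width: 0.0871
grip_force: 0.0
time: 0.85
ee_pos: [0.2707, 0.3588, 0.2223]
eef_rot: [-0.045, 0.999, -0.0, -0.0]
ft_force: [1.5, 1.0, -0.1]
width: 0.0868
grip_force: 0.0
time: 1.23
ee_pos: [0.3405, 0.2388, 0.2224]
eef_rot: [-0.132, 0.991, 0.0, -0.0]
ft_force: [0.9, 0.2, -0.3]
width: 0.0872
grip_force: 0.0
time: 1.6
ee_pos: [0.4106, 0.1188, 0.2224]
eef_rot: [-0.218, 0.976, 0.0, 0.0]
ft_force: [-0.1, 1.3, -0.1]
width: 0.0868
grip_force: 0.0
time: 2.35
ee_pos: [0.495, -0.0015, 0.2005]
eef_rot: [-0.285, 0.959, 0.0, 0.0]
ft_force: [-0.3, -0.1, -1.1]
width: 0.0739
grip_force: 0.0
t=2.4 w=0.0739 g=0.0 [ 0.495  -0.0015  0.2005] psi 123.1 ft [-0.3 -0.1 -1.1]
.495,-.003,.069,123 dp [ 0.006 -0.009  0.877] rot [0.0001 0.     0.0003]
```

View pics/wrist1.png

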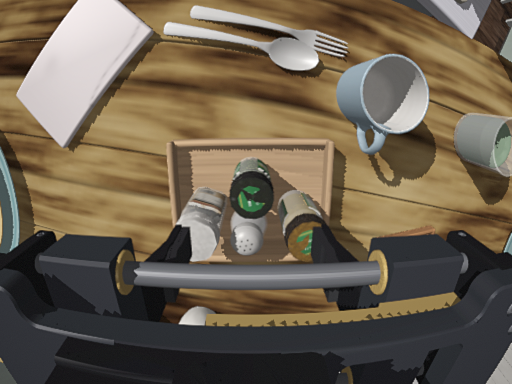

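View pics/scene1.png

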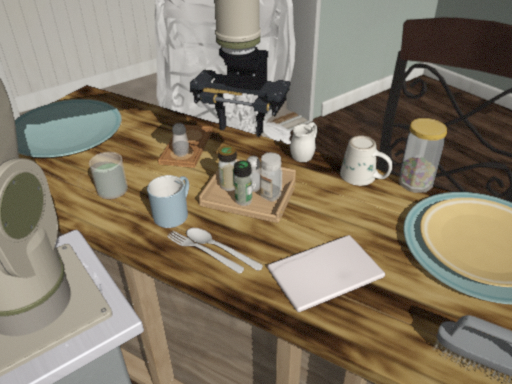

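The wrist view shows b's cap at (252,195), between the fingers sideways, with salt at (247,240) and a and c to either side. The scene view shows the open gripper over the caddy. I'll check b's cap numerically from the wrist view before descending.

```bash
cat >> h.py <<'E'
def fish(c):
    z=c["z_map"];K=c["mtx"];v,u=np.mgrid[:z.shape[0],:z.shape[1]]
    x,y=(u-K[0,2])/K[0,0],(v-K[1,2])/K[1,1];t=np.hypot(x,y);k=np.tan(np.clip(t,0,1.5))/np.maximum(t,1e-9)
    W=np.stack([x*k*z,y*k*z,z],-1)@c["T"][:3,:3].T+c["T"][:3,3];W[z==0]=np.nan;return W
def tops(W,pts,h,r=.03):
    for n,(x,y) in pts.items():
        P=W.reshape(-1,3);d=np.hypot(P[:,0]-x,P[:,1]-y);t=P[(d<r)&(abs(P[:,2]-h[n])<.006)]
        if len(t)>10:
            (cx,cy),rad=cv2.minEnclosingCircle(t[:,:2].astype(np.float32))
            print(n,len(t),"circle",round(cx,4),round(cy,4),"d",round(2*rad,4),"mean",t.mean(0).round(4))
E
python3 - <<'E'
from bench import camera,r
from h import *
c=camera("wrist");W=fish(c)
print(c["mtx"][0],c["T"].round(3))
tops(W,dict(a=(.501,.0655),b=(.495,-.003),c=(.559,-.026),salt=(.542,.027)),dict(a=.113,b=.113,c=.117,salt=.096))
s=camera("scene");p=np.linalg.inv(s["T"])@np.r_[r.read_state()["ee_pos"],1];p=s["mtx"]@p[:3];print("tcp in scene px",p[:2]/p[2])
E
```

```text
[297.31863964   0.         250.98289334] [[-0.547  0.8    0.246  0.426]
 [ 0.837  0.523  0.161 -0.045]
 [ 0.     0.293 -0.956  0.363]
 [ 0.     0.     0.     1.   ]]
a 906 circle 0.5006 0.07 d 0.0443 mean [0.5029 0.0619 0.1133]
b 1501 circle 0.4946 0.0 d 0.0403 mean [ 0.4937 -0.0005  0.1131]
c 999 circle 0.5581 -0.0228 d 0.0442 mean [ 0.5523 -0.0182  0.1166]
salt 579 circle 0.5447 0.0189 d 0.0433 mean [0.5412 0.0243 0.0949]
tcp in scene px [240.90544354 130.27904282]
```

```bash
python3 -m pendant '[{"dp":[0,0,0.25],"rotation":[0,0,0],"jaw":0.85},{"dp":[0,0,0.5],"rotation":[0,0,0],"jaw":0.85},{"dp":[0,0,0.75],"rotation":[0,0,0],"jaw":0.85},{"dp":[0,0,0.877],"rotation":[0,0,0],"jaw":0.85},{"dp":[0,0,0.877],"rotation":[0,0,0],"jaw":0.85}]'
python3 -m pendant '[{"dp":[0,0,0],"rotation":[0,0,0],"jaw":0.5},{"dp":[0,0,0],"rotation":[0,0,0],"jaw":0.3},{"dp":[0,0,0],"rotation":[0,0,0],"jaw":0.3},{"dp":[0,0,0],"rotation":[0,0,0],"jaw":0.3},{"dp":[0,0,0],"rotation":[0,0,0],"jaw":0.3}]' 20
python3 plan.py .495,-.0015,.2,123 .48,-.14,.2,108 .431,-.275,.2,78 .431,-.275,.076,78
```

```text
time: 3.18
ee_pos: [0.4944, -0.0026, 0.068]
eef_rot: [-0.284, 0.959, -0.0, -0.001]
ft_force: [1.0, -0.4, 0.6]
width: 0.0738
grip_force: 0.0
time: 3.8
ee_pos: [0.4954, -0.0025, 0.0691]
eef_rot: [-0.284, 0.959, 0.0, 0.0]
ft_force: [0.3, 0.6, 1.8]
width: 0.0401
grip_force: 20.0
t=3.8 w=0.0401 g=20.0 [ 0.4954 -0.0025  0.0691] psi 123.0 ft [0.3 0.6 1.8]
.495,-.0015,.2,123 dp [-0.002  0.007 -0.873] rot [0.     0.0001 0.0001] 
.48,-.14,.2,108 dp [ 0.587 -0.72   0.   ] rot [0.     0.     0.0417] 
.431,-.275,.2,78 dp [ 0.589 -0.755  0.   ] rot [0.     0.     0.0833] 
.431,-.275,.076,78 dp [0.    0.    0.827] rot [0. 0. 0.]
```

```bash
python3 -m pendant '[{"dp":[0,0,-0.1],"rotation":[0,0,0],"jaw":0.3},{"dp":[0,0,-0.3],"rotation":[0,0,0],"jaw":0.3},{"dp":[0,0,-0.55],"rotation":[0,0,0],"jaw":0.3},{"dp":[0,0,-0.78],"rotation":[0,0,0],"jaw":0.3},{"dp":[0,0,-0.873],"rotation":[0,0,0],"jaw":0.3},{"dp":[0,0,-0.873],"rotation":[0,0,0],"jaw":0.3}]'
python3 -m pendant '[{"dp":[0.06,-0.07,0],"rotation":[0,0,0.004],"jaw":0.3},{"dp":[0.18,-0.22,0],"rotation":[0,0,0.013],"jaw":0.3},{"dp":[0.31,-0.38,0],"rotation":[0,0,0.022],"jaw":0.3},{"dp":[0.45,-0.55,0],"rotation":[0,0,0.032],"jaw":0.3},{"dp":[0.587,-0.72,0],"rotation":[0,0,0.0417],"jaw":0.3}]'
python3 -m pendant '[{"dp":[0.13,-0.17,0],"rotation":[0,0,0.016],"jaw":0.3},{"dp":[0.27,-0.35,0],"rotation":[0,0,0.034],"jaw":0.3},{"dp":[0.4,-0.52,0],"rotation":[0,0,0.053],"jaw":0.3},{"dp":[0.51,-0.66,0],"rotation":[0,0,0.07],"jaw":0.3},{"dp":[0.589,-0.755,0],"rotation":[0,0,0.0833],"jaw":0.3},{"dp":[0.589,-0.755,0],"rotation":[0,0,0.0833],"jaw":0.3}]'
python3 plan.py .431,-.275,.074,78
```

```text
time: 4.55
ee_pos: [0.4956, -0.0026, 0.2003]
eef_rot: [-0.284, 0.959, 0.0, 0.001]
ft_force: [-0.5, 0.7, -1.3]
width: 0.0399
grip_force: 20.0
time: 5.18
ee_pos: [0.4796, -0.1443, 0.1999]
eef_rot: [-0.154, 0.988, -0.0, 0.0]
ft_force: [0.9, -0.4, -1.6]
width: 0.0398
grip_force: 20.0
time: 5.92
ee_pos: [0.4304, -0.2777, 0.1998]
eef_rot: [0.106, 0.994, -0.0, -0.0]
ft_force: [-0.4, 0.5, -1.9]
width: 0.04
grip_force: 20.0
t=5.9 w=0.0400 g=20.0 [ 0.4304 -0.2777  0.1998] psi 77.8 ft [-0.4  0.5 -1.9]
.431,-.275,.074,78 dp [-0.     0.019  0.839] rot [-0.     -0.     -0.0006]
```

```bash
python3 -m pendant '[{"dp":[0,0,0.15],"rotation":[0,0,0],"jaw":0.3},{"dp":[0,0.01,0.4],"rotation":[0,0,0],"jaw":0.3},{"dp":[0,0.019,0.65],"rotation":[0,0,0],"jaw":0.3},{"dp":[0,0.019,0.78],"rotation":[0,0,0],"jaw":0.3},{"dp":[0,0.019,0.83],"rotation":[0,0,0],"jaw":0.3},{"dp":[0,0.019,0.84],"rotation":[0,0,0],"jaw":0.3},{"dp":[0,0.019,0.84],"rotation":[0,0,0],"jaw":0.3}]'
python3 -m pendant '[{"dp":[0,0,0],"rotation":[0,0,0],"jaw":0.6},{"dp":[0,0,0],"rotation":[0,0,0],"jaw":0.85},{"dp":[0,0,0],"rotation":[0,0,0],"jaw":0.85}]'
python3 plan.py .431,-.275,.2,78 .45,-.16,.2,60 .475,-.05,.2,45 .5008,.067,.2,33 .5008,.067,.069,33
```

```text
time: 6.8
ee_pos: [0.4326, -0.2737, 0.0748]
eef_rot: [0.104, 0.995, -0.0, 0.001]
ft_force: [0.1, 0.3, -1.5]
width: 0.0401
grip_force: 20.0
time: 7.18
ee_pos: [0.4321, -0.2734, 0.0741]
eef_rot: [0.104, 0.995, 0.0, 0.0]
ft_force: [1.0, 0.8, 0.1]
width: 0.062
grip_force: 0.0
t=7.2 w=0.0620 g=0.0 [ 0.4321 -0.2734  0.0741] psi 78.0 ft [1.  0.8 0.1]
.431,-.275,.2,78 dp [ 0.005 -0.012 -0.84 ] rot [0.     0.0001 0.0001] 
.45,-.16,.2,60 dp [0.036 0.776 0.   ] rot [0.   0.   0.05] 
.475,-.05,.2,45 dp [0.222 0.718 0.   ] rot [0.     0.     0.0417] 
.5008,.067,.2,33 dp [0.43  0.673 0.   ] rot [0.     0.     0.0333] 
.5008,.067,.069,33 dp [0.    0.    0.873] rot [0. 0. 0.]
```

```bash
python3 -m pendant '[{"dp":[0,0,-0.3],"rotation":[0,0,0],"jaw":0.85},{"dp":[0,0,-0.6],"rotation":[0,0,0],"jaw":0.85},{"dp":[0,-0.01,-0.84],"rotation":[0,0,0],"jaw":0.85}]'
python3 -m pendant '[{"dp":[0.01,0.25,0],"rotation":[0,0,0.016],"jaw":0.85},{"dp":[0.02,0.5,0],"rotation":[0,0,0.033],"jaw":0.85},{"dp":[0.036,0.776,0],"rotation":[0,0,0.05],"jaw":0.85}]'
python3 -m pendant '[{"dp":[0.07,0.24,0],"rotation":[0,0,0.014],"jaw":0.85},{"dp":[0.15,0.48,0],"rotation":[0,0,0.028],"jaw":0.85},{"dp":[0.222,0.718,0],"rotation":[0,0,0.0417],"jaw":0.85}]'
python3 -m pendant '[{"dp":[0.15,0.23,0],"rotation":[0,0,0.011],"jaw":0.85},{"dp":[0.3,0.47,0],"rotation":[0,0,0.022],"jaw":0.85},{"dp":[0.43,0.673,0],"rotation":[0,0,0.0333],"jaw":0.85},{"dp":[0.43,0.673,0],"rotation":[0,0,0.0333],"jaw":0.85},{"dp":[0.43,0.673,0],"rotation":[0,0,0.0333],"jaw":0.85}]'
python3 plan.py .5008,.067,.069,33
python3 - <<'E'
from bench import camera
from h import *
c=camera("wrist");W=fish(c);cv2.imwrite("pics/wrist2.png",c["image"][:,:,::-1])
tops(W,dict(a=(.501,.0655),c=(.559,-.026),salt=(.542,.027)),dict(a=.113,c=.117,salt=.096))
s=camera("scene");S=cloud(s);tops(S,dict(b=(.431,-.275),salt=(.542,.027)),dict(b=.117,salt=.096))
E
```

```text
time: 7.55
ee_pos: [0.4318, -0.2751, 0.2016]
eef_rot: [0.104, 0.995, 0.0, 0.001]
ft_force: [0.4, -0.3, -0.4]
width: 0.0734
grip_force: 0.0
time: 7.92
ee_pos: [0.4506, -0.159, 0.2001]
eef_rot: [0.261, 0.965, 0.0, 0.0]
ft_force: [1.1, 0.1, -0.5]
width: 0.0736
grip_force: 0.0
time: 8.3
ee_pos: [0.4756, -0.0487, 0.2001]
eef_rot: [0.384, 0.923, 0.0, 0.0]
ft_force: [0.2, -1.5, -0.1]
width: 0.0743
grip_force: 0.0
time: 8.93
ee_pos: [0.5011, 0.0661, 0.1998]
eef_rot: [0.477, 0.879, -0.0, 0.0]
ft_force: [-0.1, -0.4, 1.4]
width: 0.074
grip_force: 0.0
t=8.9 w=0.0740 g=0.0 [0.5011 0.0661 0.1998] psi 33.0 ft [-0.1 -0.4  1.4]
.5008,.067,.069,33 dp [0.006 0.002 0.872] rot [-0.0001  0.      0.0001] 
a 1786 circle 0.5008 0.07 d 0.0436 mean [0.5005 0.0712 0.1136]
c 885 circle 0.5589 -0.0226 d 0.0446 mean [ 0.5601 -0.0251  0.117 ]
salt 604 circle 0.5429 0.0263 d 0.0308 mean [0.5418 0.0278 0.0949]
b 294 circle 0.4339 -0.274 d 0.0443 mean [ 0.4326 -0.2764  0.1149]
salt 63 circle 0.5425 0.0216 d 0.0271 mean [0.5416 0.0201 0.0933]
```

View pics/wrist2.png

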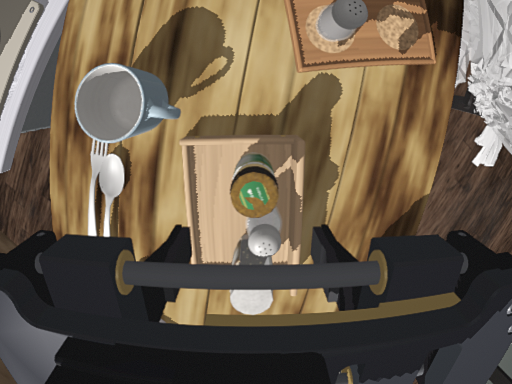

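The wrist view shows a's cap at (255,198) centred between the fingers, with salt at (265,238) and c below it. In the scene view, b stands at (0.433, -0.275), where it was placed.

```bash
python3 -m pendant '[{"dp":[0,0,0.25],"rotation":[0,0,0],"jaw":0.85},{"dp":[0,0,0.5],"rotation":[0,0,0],"jaw":0.85},{"dp":[0.005,0,0.75],"rotation":[0,0,0],"jaw":0.85},{"dp":[0.006,0,0.872],"rotation":[0,0,0],"jaw":0.85},{"dp":[0.006,0,0.872],"rotation":[0,0,0],"jaw":0.85}]'
python3 -m pendant '[{"dp":[0,0,0],"rotation":[0,0,0],"jaw":0.5},{"dp":[0,0,0],"rotation":[0,0,0],"jaw":0.3},{"dp":[0,0,0],"rotation":[0,0,0],"jaw":0.3},{"dp":[0,0,0],"rotation":[0,0,0],"jaw":0.3},{"dp":[0,0,0],"rotation":[0,0,0],"jaw":0.3}]' 20
python3 plan.py .5008,.067,.2,33 .5,-.05,.2,45 .495,-.17,.2,60 .4915,-.288,.2,78 .4915,-.288,.074,78
```

```text
time: 9.65
ee_pos: [0.4999, 0.0666, 0.0683]
eef_rot: [0.477, 0.879, -0.001, -0.001]
ft_force: [0.3, -0.9, 0.9]
width: 0.0739
grip_force: 0.0
time: 10.28
ee_pos: [0.5011, 0.0679, 0.0694]
eef_rot: [0.477, 0.879, 0.0, 0.0]
ft_force: [0.5, 0.3, 2.8]
width: 0.044
grip_force: 20.0
t=10.3 w=0.0440 g=20.0 [0.5011 0.0679 0.0694] psi 33.0 ft [0.5 0.3 2.8]
.5008,.067,.2,33 dp [-0.004 -0.004 -0.87 ] rot [0.0001 0.     0.0001] 
.5,-.05,.2,45 dp [-0.651 -0.429  0.   ] rot [ 0.      0.     -0.0333] 
.495,-.17,.2,60 dp [-0.542 -0.589  0.   ] rot [ 0.      0.     -0.0417] 
.4915,-.288,.2,78 dp [-0.373 -0.693  0.   ] rot [ 0.    0.   -0.05] 
.4915,-.288,.074,78 dp [0.   0.   0.84] rot [0. 0. 0.]
```

```bash
python3 -m pendant '[{"dp":[0,0,-0.1],"rotation":[0,0,0],"jaw":0.3},{"dp":[0,0,-0.3],"rotation":[0,0,0],"jaw":0.3},{"dp":[0,0,-0.55],"rotation":[0,0,0],"jaw":0.3},{"dp":[0,0,-0.78],"rotation":[0,0,0],"jaw":0.3},{"dp":[0,0,-0.87],"rotation":[0,0,0],"jaw":0.3},{"dp":[0,0,-0.87],"rotation":[0,0,0],"jaw":0.3}]'
python3 -m pendant '[{"dp":[-0.06,-0.04,0],"rotation":[0,0,-0.003],"jaw":0.3},{"dp":[-0.2,-0.13,0],"rotation":[0,0,-0.01],"jaw":0.3},{"dp":[-0.35,-0.23,0],"rotation":[0,0,-0.018],"jaw":0.3},{"dp":[-0.5,-0.33,0],"rotation":[0,0,-0.026],"jaw":0.3},{"dp":[-0.651,-0.429,0],"rotation":[0,0,-0.0333],"jaw":0.3}]'
python3 -m pendant '[{"dp":[-0.13,-0.14,0],"rotation":[0,0,-0.01],"jaw":0.3},{"dp":[-0.27,-0.29,0],"rotation":[0,0,-0.02],"jaw":0.3},{"dp":[-0.41,-0.44,0],"rotation":[0,0,-0.031],"jaw":0.3},{"dp":[-0.542,-0.589,0],"rotation":[0,0,-0.0417],"jaw":0.3}]'
python3 -m pendant '[{"dp":[-0.09,-0.17,0],"rotation":[0,0,-0.012],"jaw":0.3},{"dp":[-0.18,-0.34,0],"rotation":[0,0,-0.025],"jaw":0.3},{"dp":[-0.27,-0.5,0],"rotation":[0,0,-0.037],"jaw":0.3},{"dp":[-0.34,-0.63,0],"rotation":[0,0,-0.046],"jaw":0.3},{"dp":[-0.373,-0.693,0],"rotation":[0,0,-0.05],"jaw":0.3},{"dp":[-0.373,-0.693,0],"rotation":[0,0,-0.05],"jaw":0.3}]'
python3 plan.py .4915,-.288,.074,78
```

```text
time: 11.02
ee_pos: [0.5009, 0.0679, 0.1999]
eef_rot: [0.477, 0.879, 0.001, 0.0]
ft_force: [1.2, -1.0, -2.1]
width: 0.0437
grip_force: 20.0
time: 11.65
ee_pos: [0.4991, -0.05, 0.198]
eef_rot: [0.382, 0.924, -0.001, -0.001]
ft_force: [0.1, 0.3, -1.7]
width: 0.0439
grip_force: 20.0
time: 12.15
ee_pos: [0.4941, -0.17, 0.198]
eef_rot: [0.258, 0.966, -0.0, -0.001]
ft_force: [-0.6, 0.2, -1.2]
width: 0.0432
grip_force: 20.0
time: 12.9
ee_pos: [0.4905, -0.2877, 0.198]
eef_rot: [0.105, 0.994, -0.0, -0.001]
ft_force: [0.4, 0.5, -2.0]
width: 0.0436
grip_force: 20.0
t=12.9 w=0.0436 g=20.0 [ 0.4905 -0.2877  0.198 ] psi 77.9 ft [ 0.4  0.5 -2. ]
.4915,-.288,.074,78 dp [-0.009 -0.     0.827] rot [-0.0001 -0.0004 -0.0003]
```

```bash
python3 -m pendant '[{"dp":[0,0,0.15],"rotation":[0,0,0],"jaw":0.3},{"dp":[0,0,0.4],"rotation":[0,0,0],"jaw":0.3},{"dp":[0,0,0.65],"rotation":[0,0,0],"jaw":0.3},{"dp":[0,0,0.78],"rotation":[0,0,0],"jaw":0.3},{"dp":[0,0,0.82],"rotation":[0,0,0],"jaw":0.3},{"dp":[0,0,0.832],"rotation":[0,0,0],"jaw":0.3},{"dp":[0,0,0.832],"rotation":[0,0,0],"jaw":0.3}]'
python3 -m pendant '[{"dp":[0,0,0],"rotation":[0,0,0],"jaw":0.6},{"dp":[0,0,0],"rotation":[0,0,0],"jaw":0.85},{"dp":[0,0,0],"rotation":[0,0,0],"jaw":0.85}]'
python3 plan.py .4915,-.288,.2,78 .52,-.16,.2,56 .5585,-.025,.204,33 .5585,-.025,.071,33
```

```text
time: 13.78
ee_pos: [0.4922, -0.2874, 0.0757]
eef_rot: [0.104, 0.995, -0.0, 0.001]
ft_force: [0.2, 0.4, -1.3]
width: 0.0436
grip_force: 20.0
time: 14.15
ee_pos: [0.4917, -0.2872, 0.075]
eef_rot: [0.104, 0.995, 0.0, 0.0]
ft_force: [-0.8, 0.6, -0.2]
width: 0.0647
grip_force: 0.0
t=14.2 w=0.0647 g=0.0 [ 0.4917 -0.2872  0.075 ] psi 78.0 ft [-0.8  0.6 -0.2]
.4915,-.288,.2,78 dp [ 0.    -0.006 -0.833] rot [0.     0.0001 0.0001] 
.52,-.16,.2,56 dp [-0.008  0.874  0.   ] rot [0.     0.     0.0611] 
.5585,-.025,.204,33 dp [ 0.29   0.89  -0.027] rot [0.     0.     0.0639] 
.5585,-.025,.071,33 dp [0.    0.    0.887] rot [0. 0. 0.]
```

```bash
python3 -m pendant '[{"dp":[0,0,-0.3],"rotation":[0,0,0],"jaw":0.85},{"dp":[0,0,-0.6],"rotation":[0,0,0],"jaw":0.85},{"dp":[0,-0.006,-0.833],"rotation":[0,0,0],"jaw":0.85}]'
python3 -m pendant '[{"dp":[0,0.25,0],"rotation":[0,0,0.016],"jaw":0.85},{"dp":[0,0.55,0],"rotation":[0,0,0.038],"jaw":0.85},{"dp":[-0.008,0.874,0],"rotation":[0,0,0.0611],"jaw":0.85}]'
python3 -m pendant '[{"dp":[0.09,0.3,-0.01],"rotation":[0,0,0.02],"jaw":0.85},{"dp":[0.19,0.6,-0.02],"rotation":[0,0,0.042],"jaw":0.85},{"dp":[0.29,0.89,-0.027],"rotation":[0,0,0.0639],"jaw":0.85},{"dp":[0.29,0.89,-0.027],"rotation":[0,0,0.0639],"jaw":0.85},{"dp":[0.29,0.89,-0.027],"rotation":[0,0,0.0639],"jaw":0.85}]'
python3 plan.py .5585,-.025,.071,33
python3 - <<'E'
from bench import camera
from h import *
W=fish(camera("wrist"));S=cloud(camera("scene"))
for X in(W,S):tops(X,dict(b=(.431,-.275),a=(.4915,-.288),c=(.559,-.026),salt=(.542,.027)),dict(a=.117,b=.117,c=.117,salt=.096))
E
```

```text
time: 14.52
ee_pos: [0.4916, -0.2882, 0.2016]
eef_rot: [0.104, 0.995, -0.0, 0.001]
ft_force: [0.3, 0.5, 0.5]
width: 0.0737
grip_force: 0.0
time: 14.9
ee_pos: [0.5199, -0.159, 0.2]
eef_rot: [0.295, 0.956, 0.0, 0.0]
ft_force: [-0.0, -0.5, -0.2]
width: 0.0737
grip_force: 0.0
time: 15.52
ee_pos: [0.5581, -0.0256, 0.2038]
eef_rot: [0.477, 0.879, -0.0, 0.0]
ft_force: [0.3, -0.9, 0.2]
width: 0.0742
grip_force: 0.0
t=15.5 w=0.0742 g=0.0 [ 0.5581 -0.0256  0.2038] psi 33.1 ft [ 0.3 -0.9  0.2]
.5585,-.025,.071,33 dp [0.002 0.004 0.885] rot [-0.      0.      0.0002] 
c 1804 circle 0.5583 -0.0227 d 0.0437 mean [ 0.5579 -0.0217  0.1168]
salt 812 circle 0.545 0.0192 d 0.0435 mean [0.5426 0.0261 0.095 ]
b 293 circle 0.434 -0.2756 d 0.0432 mean [ 0.4328 -0.2765  0.115 ]
a 328 circle 0.4911 -0.2876 d 0.0464 mean [ 0.4897 -0.2906  0.1155]
c 175 circle 0.5591 -0.0263 d 0.0474 mean [ 0.5584 -0.027   0.1146]
salt 66 circle 0.543 0.0216 d 0.0298 mean [0.5412 0.0203 0.0931]
```

```bash
python3 -m pendant '[{"dp":[0,0,0.25],"rotation":[0,0,0],"jaw":0.85},{"dp":[0,0,0.5],"rotation":[0,0,0],"jaw":0.85},{"dp":[0.002,0.003,0.75],"rotation":[0,0,0],"jaw":0.85},{"dp":[0.002,0.003,0.885],"rotation":[0,0,0],"jaw":0.85},{"dp":[0.002,0.003,0.885],"rotation":[0,0,0],"jaw":0.85}]'
python3 -m pendant '[{"dp":[0,0,0],"rotation":[0,0,0],"jaw":0.5},{"dp":[0,0,0],"rotation":[0,0,0],"jaw":0.3},{"dp":[0,0,0],"rotation":[0,0,0],"jaw":0.3},{"dp":[0,0,0],"rotation":[0,0,0],"jaw":0.3},{"dp":[0,0,0],"rotation":[0,0,0],"jaw":0.3}]' 20
python3 plan.py .5585,-.025,.2,33 .556,-.12,.2,45 .554,-.21,.2,60 .552,-.301,.2,78 .552,-.301,.076,78
```

```text
time: 16.25
ee_pos: [0.5578, -0.0253, 0.0704]
eef_rot: [0.477, 0.879, -0.001, -0.001]
ft_force: [0.3, 1.0, -0.8]
width: 0.074
grip_force: 0.0
time: 16.88
ee_pos: [0.559, -0.0243, 0.0715]
eef_rot: [0.477, 0.879, 0.0, 0.0]
ft_force: [0.9, 0.2, 4.5]
width: 0.0469
grip_force: 20.0
t=16.9 w=0.0469 g=20.0 [ 0.559  -0.0243  0.0715] psi 33.0 ft [0.9 0.2 4.5]
.5585,-.025,.2,33 dp [-0.002 -0.005 -0.857] rot [0.0002 0.     0.0001] 
.556,-.12,.2,45 dp [-0.522 -0.359  0.   ] rot [ 0.      0.     -0.0333] 
.554,-.21,.2,60 dp [-0.415 -0.434  0.   ] rot [ 0.      0.     -0.0417] 
.552,-.301,.2,78 dp [-0.292 -0.532  0.   ] rot [ 0.    0.   -0.05] 
.552,-.301,.076,78 dp [0.    0.    0.827] rot [0. 0. 0.]
```

```bash
python3 -m pendant '[{"dp":[0,0,0],"rotation":[0,0,0],"jaw":0.3},{"dp":[0,0,-0.03],"rotation":[0,0,0],"jaw":0.3},{"dp":[0,0,-0.07],"rotation":[0,0,0],"jaw":0.3},{"dp":[0,0,-0.1],"rotation":[0,0,0],"jaw":0.3},{"dp":[0,0,-0.1],"rotation":[0,0,0],"jaw":0.3}]'
python3 - <<'E'
from bench import camera
from h import *
c=camera("scene");w=camera("wrist")
im=np.hstack([cv2.resize(c["image"][110:230,190:310],(480,480),interpolation=cv2.INTER_CUBIC),])
cv2.imwrite("pics/grip3.png",im[:,:,::-1])
E
```

```text
time: 17.5
ee_pos: [0.5586, -0.0245, 0.0864]
eef_rot: [0.477, 0.879, 0.0, 0.0]
ft_force: [-1.4, 0.4, -1.2]
width: 0.0468
grip_force: 20.0
```

View pics/grip3.png

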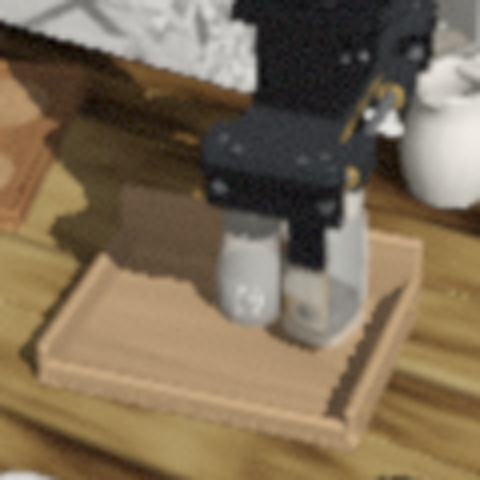

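The picture shows c held upright at (325,290), just clear of the floor, with the finger on its label, which explains the extra width. The salt stands at (250,270). I'll carry on.

```bash
python3 -m pendant '[{"dp":[0,0,-0.1],"rotation":[0,0,0],"jaw":0.3},{"dp":[0,0,-0.3],"rotation":[0,0,0],"jaw":0.3},{"dp":[0,0,-0.55],"rotation":[0,0,0],"jaw":0.3},{"dp":[0,0,-0.7],"rotation":[0,0,0],"jaw":0.3},{"dp":[0,0,-0.757],"rotation":[0,0,0],"jaw":0.3},{"dp":[0,0,-0.757],"rotation":[0,0,0],"jaw":0.3}]'
python3 -m pendant '[{"dp":[-0.06,-0.04,0],"rotation":[0,0,-0.003],"jaw":0.3},{"dp":[-0.18,-0.12,0],"rotation":[0,0,-0.011],"jaw":0.3},{"dp":[-0.35,-0.24,0],"rotation":[0,0,-0.022],"jaw":0.3},{"dp":[-0.522,-0.359,0],"rotation":[0,0,-0.0333],"jaw":0.3}]'
python3 -m pendant '[{"dp":[-0.13,-0.14,0],"rotation":[0,0,-0.013],"jaw":0.3},{"dp":[-0.27,-0.29,0],"rotation":[0,0,-0.027],"jaw":0.3},{"dp":[-0.415,-0.434,0],"rotation":[0,0,-0.0417],"jaw":0.3}]'
python3 -m pendant '[{"dp":[-0.08,-0.15,0],"rotation":[0,0,-0.014],"jaw":0.3},{"dp":[-0.16,-0.3,0],"rotation":[0,0,-0.028],"jaw":0.3},{"dp":[-0.24,-0.44,0],"rotation":[0,0,-0.041],"jaw":0.3},{"dp":[-0.292,-0.532,0],"rotation":[0,0,-0.05],"jaw":0.3},{"dp":[-0.292,-0.532,0],"rotation":[0,0,-0.05],"jaw":0.3},{"dp":[-0.292,-0.532,0],"rotation":[0,0,-0.05],"jaw":0.3}]'
python3 plan.py .552,-.301,.0765,78
```

```text
time: 18.35
ee_pos: [0.5585, -0.0245, 0.1998]
eef_rot: [0.477, 0.879, 0.0, 0.0]
ft_force: [0.3, 0.8, -1.9]
width: 0.0465
grip_force: 20.0
time: 18.85
ee_pos: [0.5554, -0.1201, 0.1984]
eef_rot: [0.381, 0.924, -0.0, -0.001]
ft_force: [-0.4, 0.7, -2.0]
width: 0.0467
grip_force: 20.0
time: 19.23
ee_pos: [0.5534, -0.2103, 0.1982]
eef_rot: [0.257, 0.966, -0.0, -0.001]
ft_force: [0.6, 0.0, -0.8]
width: 0.0463
grip_force: 20.0
time: 19.98
ee_pos: [0.5521, -0.2995, 0.1987]
eef_rot: [0.105, 0.995, 0.0, -0.001]
ft_force: [0.4, -0.8, -0.9]
width: 0.0465
grip_force: 20.0
t=20.0 w=0.0465 g=20.0 [ 0.5521 -0.2995  0.1987] psi 78.0 ft [ 0.4 -0.8 -0.9]
.552,-.301,.0765,78 dp [-0.002 -0.01   0.815] rot [ 0.0001 -0.0002 -0.    ]
```

```bash
python3 -m pendant '[{"dp":[0,0,0.15],"rotation":[0,0,0],"jaw":0.3},{"dp":[0,0,0.4],"rotation":[0,0,0],"jaw":0.3},{"dp":[0,-0.01,0.65],"rotation":[0,0,0],"jaw":0.3},{"dp":[0,-0.01,0.77],"rotation":[0,0,0],"jaw":0.3},{"dp":[0,-0.01,0.81],"rotation":[0,0,0],"jaw":0.3},{"dp":[0,-0.01,0.82],"rotation":[0,0,0],"jaw":0.3},{"dp":[0,-0.01,0.82],"rotation":[0,0,0],"jaw":0.3}]'
python3 -m pendant '[{"dp":[0,0,0],"rotation":[0,0,0],"jaw":0.6},{"dp":[0,0,0],"rotation":[0,0,0],"jaw":0.85},{"dp":[0,0,0],"rotation":[0,0,0],"jaw":0.85}]'
python3 plan.py .552,-.301,.19,78 .547,-.18,.19,95 .544,-.06,.19,110 .5422,.0268,.17,123 .5422,.0268,.04,123
```

```text
time: 20.85
ee_pos: [0.5524, -0.3023, 0.0777]
eef_rot: [0.104, 0.995, -0.0, 0.001]
ft_force: [-0.1, 0.2, -1.2]
width: 0.0468
grip_force: 20.0
time: 21.22
ee_pos: [0.552, -0.3021, 0.0769]
eef_rot: [0.104, 0.995, 0.0, 0.0]
ft_force: [-0.8, -0.5, 0.8]
width: 0.0646
grip_force: 0.0
t=21.2 w=0.0646 g=0.0 [ 0.552  -0.3021  0.0769] psi 78.0 ft [-0.8 -0.5  0.8]
.552,-.301,.19,78 dp [ 0.001  0.007 -0.754] rot [0.     0.0001 0.0001] 
.547,-.18,.19,95 dp [0.2   0.782 0.   ] rot [ 0.      0.     -0.0472] 
.544,-.06,.19,110 dp [-0.05   0.799  0.   ] rot [ 0.      0.     -0.0417] 
.5422,.0268,.17,123 dp [-0.187  0.548  0.133] rot [ 0.      0.     -0.0361] 
.5422,.0268,.04,123 dp [0.    0.    0.867] rot [0. 0. 0.]
```

```bash
python3 -m pendant '[{"dp":[0,0,-0.3],"rotation":[0,0,0],"jaw":0.85},{"dp":[0,0,-0.6],"rotation":[0,0,0],"jaw":0.85},{"dp":[0,0.007,-0.754],"rotation":[0,0,0],"jaw":0.85}]'
python3 -m pendant '[{"dp":[0.06,0.25,0],"rotation":[0,0,-0.015],"jaw":0.85},{"dp":[0.13,0.52,0],"rotation":[0,0,-0.031],"jaw":0.85},{"dp":[0.2,0.782,0],"rotation":[0,0,-0.0472],"jaw":0.85}]'
python3 -m pendant '[{"dp":[-0.01,0.26,0],"rotation":[0,0,-0.013],"jaw":0.85},{"dp":[-0.03,0.53,0],"rotation":[0,0,-0.027],"jaw":0.85},{"dp":[-0.05,0.799,0],"rotation":[0,0,-0.0417],"jaw":0.85}]'
python3 -m pendant '[{"dp":[-0.08,0.25,0.06],"rotation":[0,0,-0.016],"jaw":0.85},{"dp":[-0.187,0.548,0.133],"rotation":[0,0,-0.0361],"jaw":0.85},{"dp":[-0.187,0.548,0.133],"rotation":[0,0,-0.0361],"jaw":0.85},{"dp":[-0.187,0.548,0.133],"rotation":[0,0,-0.0361],"jaw":0.85}]'
python3 plan.py .5422,.0268,.04,123
python3 - <<'E'
from bench import camera
from h import *
c=camera("wrist");W=fish(c);S=cloud(camera("scene"));D=cloud(camera("side"))
cv2.imwrite("pics/wrist4.png",c["image"][:,:,::-1])
for X in(W,S,D):tops(X,dict(b=(.431,-.275),a=(.4915,-.288),c=(.552,-.301),salt=(.542,.027)),dict(a=.117,b=.117,c=.121,salt=.096));tops(X,dict(saltmid=(.542,.027)),dict(saltmid=.075))
E
```

```text
time: 21.6
ee_pos: [0.5525, -0.3017, 0.1924]
eef_rot: [0.105, 0.995, -0.0, 0.001]
ft_force: [0.3, -0.2, -1.7]
width: 0.0736
grip_force: 0.0
time: 21.98
ee_pos: [0.5469, -0.1788, 0.1898]
eef_rot: [-0.045, 0.999, 0.0, 0.0]
ft_force: [0.4, -0.0, -0.2]
width: 0.0741
grip_force: 0.0
time: 22.35
ee_pos: [0.5439, -0.0587, 0.1899]
eef_rot: [-0.175, 0.985, 0.0, 0.0]
ft_force: [0.4, 1.0, 0.5]
width: 0.074
grip_force: 0.0
time: 22.85
ee_pos: [0.5423, 0.0262, 0.1699]
eef_rot: [-0.284, 0.959, -0.0, 0.0]
ft_force: [-0.3, -0.2, -0.4]
width: 0.074
grip_force: 0.0
t=22.9 w=0.0740 g=0.0 [0.5423 0.0262 0.1699] psi 123.0 ft [-0.3 -0.2 -0.4]
.5422,.0268,.04,123 dp [-0.002  0.004  0.866] rot [-0.0001  0.     -0.0001] 
a 230 circle 0.4995 -0.2757 d 0.0284 mean [ 0.5005 -0.273   0.1163]
salt 889 circle 0.5435 0.0249 d 0.0316 mean [0.5418 0.0248 0.095 ]
saltmid 91 circle 0.5379 0.0244 d 0.0313 mean [0.53   0.0218 0.0745]
b 294 circle 0.4336 -0.2748 d 0.0426 mean [ 0.4327 -0.2765  0.115 ]
a 329 circle 0.4917 -0.2895 d 0.0458 mean [ 0.4897 -0.2906  0.1154]
c 306 circle 0.5514 -0.3026 d 0.0475 mean [ 0.55   -0.3042  0.1188]
salt 58 circle 0.5418 0.0219 d 0.0286 mean [0.5421 0.0207 0.0932]
saltmid 52 circle 0.5423 0.0204 d 0.0337 mean [0.5353 0.0144 0.0753]
b 374 circle 0.4324 -0.2751 d 0.0416 mean [ 0.4319 -0.2782  0.117 ]
a 439 circle 0.4904 -0.2895 d 0.0446 mean [ 0.4891 -0.2922  0.1174]
c 445 circle 0.5502 -0.3036 d 0.0447 mean [ 0.5494 -0.3056  0.1208]
salt 76 circle 0.5417 0.0195 d 0.0307 mean [0.5413 0.0192 0.0946]
saltmid 50 circle 0.541 0.0172 d 0.0303 mean [0.5399 0.0118 0.0746]
```

View pics/wrist4.png

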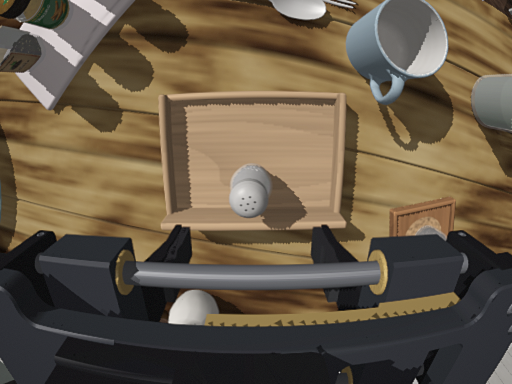

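The wrist view shows the salt alone in the caddy at (250,195), centred between the side walls and close to the back board. The three jars are on the board, and the scene and side views agree to about 1 mm. I'll grasp the salt.

```bash
python3 -m pendant '[{"dp":[0.005,-0.01,0.25],"rotation":[0,0,0],"jaw":0.85},{"dp":[0.005,-0.01,0.5],"rotation":[0,0,0],"jaw":0.85},{"dp":[0.005,-0.01,0.75],"rotation":[0,0,0],"jaw":0.85},{"dp":[0.005,-0.01,0.866],"rotation":[0,0,0],"jaw":0.85},{"dp":[0.005,-0.01,0.866],"rotation":[0,0,0],"jaw":0.85}]'
python3 -m pendant '[{"dp":[0,0,0],"rotation":[0,0,0],"jaw":0.5},{"dp":[0,0,0],"rotation":[0,0,0],"jaw":0.3},{"dp":[0,0,0],"rotation":[0,0,0],"jaw":0.3},{"dp":[0,0,0],"rotation":[0,0,0],"jaw":0.3},{"dp":[0,0,0],"rotation":[0,0,0],"jaw":0.3}]' 20
python3 plan.py .5422,.0255,.17,123 .546,.14,.17,126 .549,.24,.17,129 .55,.3265,.17,132 .55,.3265,.0425,132
```

```text
time: 23.62
ee_pos: [0.542, 0.0246, 0.0394]
eef_rot: [-0.284, 0.959, -0.0, -0.001]
ft_force: [0.4, 0.6, 0.0]
width: 0.0737
grip_force: 0.0
time: 24.25
ee_pos: [0.5425, 0.0255, 0.0401]
eef_rot: [-0.284, 0.959, 0.0, 0.0]
ft_force: [-0.9, 0.2, 3.7]
width: 0.0402
grip_force: 20.0
t=24.2 w=0.0402 g=20.0 [0.5425 0.0255 0.0401] psi 123.0 ft [-0.9  0.2  3.7]
.5422,.0255,.17,123 dp [ 0.001  0.001 -0.866] rot [0.     0.0001 0.0001] 
.546,.14,.17,126 dp [-0.437  0.626  0.   ] rot [ 0.      0.     -0.0083] 
.549,.24,.17,129 dp [-0.408  0.528  0.   ] rot [ 0.      0.     -0.0083] 
.55,.3265,.17,132 dp [-0.368  0.444  0.   ] rot [ 0.      0.     -0.0083] 
.55,.3265,.0425,132 dp [0.   0.   0.85] rot [0. 0. 0.]
```

```bash
python3 -m pendant '[{"dp":[0,0,-0.1],"rotation":[0,0,0],"jaw":0.3},{"dp":[0,0,-0.3],"rotation":[0,0,0],"jaw":0.3},{"dp":[0,0,-0.55],"rotation":[0,0,0],"jaw":0.3},{"dp":[0,0,-0.78],"rotation":[0,0,0],"jaw":0.3},{"dp":[0,0,-0.866],"rotation":[0,0,0],"jaw":0.3},{"dp":[0,0,-0.866],"rotation":[0,0,0],"jaw":0.3}]'
python3 - <<'E'
from bench import camera
from h import *
c=camera("scene");d=camera("side")
f=lambda i:cv2.resize(i,(390,390),interpolation=cv2.INTER_CUBIC)
cv2.imwrite("pics/grip5.png",np.hstack([f(c["image"][90:210,200:320]),f(d["image"][110:230,205:325])])[:,:,::-1])
E
```

```text
time: 25.0
ee_pos: [0.5426, 0.0253, 0.1702]
eef_rot: [-0.284, 0.959, 0.0, 0.001]
ft_force: [0.3, 0.3, -1.7]
width: 0.04
grip_force: 19.7
```

View pics/grip5.png

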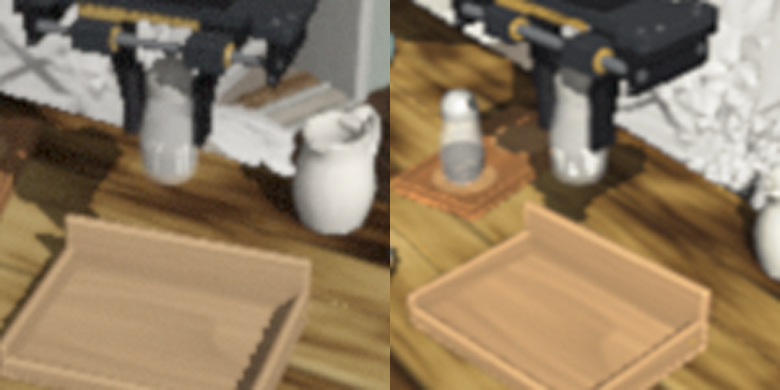

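Both halves show the salt hanging upright in the fingers at (170,130) and (578,130), above an empty caddy. I'll carry it to the disc.

```bash
python3 -m pendant '[{"dp":[-0.04,0.06,0],"rotation":[0,0,-0.001],"jaw":0.3},{"dp":[-0.14,0.2,0],"rotation":[0,0,-0.003],"jaw":0.3},{"dp":[-0.28,0.4,0],"rotation":[0,0,-0.005],"jaw":0.3},{"dp":[-0.437,0.626,0],"rotation":[0,0,-0.0083],"jaw":0.3}]'
python3 -m pendant '[{"dp":[-0.13,0.17,0],"rotation":[0,0,-0.003],"jaw":0.3},{"dp":[-0.27,0.35,0],"rotation":[0,0,-0.006],"jaw":0.3},{"dp":[-0.408,0.528,0],"rotation":[0,0,-0.0083],"jaw":0.3}]'
python3 -m pendant '[{"dp":[-0.13,0.16,0],"rotation":[0,0,-0.003],"jaw":0.3},{"dp":[-0.25,0.3,0],"rotation":[0,0,-0.006],"jaw":0.3},{"dp":[-0.34,0.41,0],"rotation":[0,0,-0.008],"jaw":0.3},{"dp":[-0.368,0.444,0],"rotation":[0,0,-0.0083],"jaw":0.3},{"dp":[-0.368,0.444,0],"rotation":[0,0,-0.0083],"jaw":0.3},{"dp":[-0.368,0.444,0],"rotation":[0,0,-0.0083],"jaw":0.3}]'
python3 plan.py .55,.3265,.0425,132
python3 - <<'E'
from bench import camera
from h import *
from scipy.optimize import least_squares
for n in("scene","side"):
    c=camera(n);P=cloud(c).reshape(-1,3);q=c["image"].reshape(-1,3)
    t=P[(np.hypot(P[:,0]-.55,P[:,1]-.3265)<.035)&(P[:,2]>.142)&(P[:,2]<.165)&(q.min(1)>90)]
    if len(t)>10:print(n,len(t),least_squares(lambda x:np.hypot(*(t[:,:2]-x).T)-.0215,[.55,.3265],loss="soft_l1",f_scale=.002).x.round(4))
E
```

```text
time: 25.6
ee_pos: [0.5457, 0.1427, 0.1693]
eef_rot: [-0.31, 0.951, 0.0, -0.0]
ft_force: [0.4, 0.2, -1.2]
width: 0.0404
grip_force: 19.7
time: 25.98
ee_pos: [0.549, 0.2419, 0.1696]
eef_rot: [-0.334, 0.942, 0.0, -0.0]
ft_force: [0.3, -0.3, -1.0]
width: 0.0403
grip_force: 19.7
time: 26.72
ee_pos: [0.5505, 0.3248, 0.1699]
eef_rot: [-0.357, 0.934, -0.0, 0.0]
ft_force: [0.3, -0.3, -0.9]
width: 0.0404
grip_force: 19.7
t=26.7 w=0.0404 g=19.7 [0.5505 0.3248 0.1699] psi 131.9 ft [ 0.3 -0.3 -0.9]
.55,.3265,.0425,132 dp [-0.005  0.011  0.849] rot [-0.0001 -0.     -0.0003] 
scene 115 [0.5521 0.3264]
side 85 [0.55   0.3276]
```

```bash
python3 -m pendant '[{"dp":[0,0,0.15],"rotation":[0,0,0],"jaw":0.3},{"dp":[0,0,0.4],"rotation":[0,0,0],"jaw":0.3},{"dp":[0,0,0.65],"rotation":[0,0,0],"jaw":0.3},{"dp":[0,0,0.78],"rotation":[0,0,0],"jaw":0.3},{"dp":[0,0,0.83],"rotation":[0,0,0],"jaw":0.3},{"dp":[0,0,0.848],"rotation":[0,0,0],"jaw":0.3},{"dp":[0,0,0.848],"rotation":[0,0,0],"jaw":0.3}]'
python3 -m pendant '[{"dp":[0,0,0],"rotation":[0,0,0],"jaw":0.6},{"dp":[0,0,0],"rotation":[0,0,0],"jaw":0.8},{"dp":[0,0,0],"rotation":[0,0,0],"jaw":0.8}]'
python3 -m pendant '[{"dp":[0,0,-0.2],"rotation":[0,0,0],"jaw":0.8},{"dp":[0,0,-0.5],"rotation":[0,0,0],"jaw":0.8},{"dp":[0,0,-0.8],"rotation":[0,0,0],"jaw":0.8},{"dp":[0,0,-1],"rotation":[0,0,0],"jaw":0.8}]'
python3 plan.py .545,.21,.195,120 .535,.09,.195,106 .525,-.03,.195,95 .51,-.15,.195,85 .4917,-.2875,.195,78 .4917,-.2875,.0745,78
python3 - <<'E'
from bench import camera
from h import *
for n in("scene","side"):
    c=camera(n);tops(cloud(c),dict(salt=(.55,.3265),pepper=(.482,.264),b=(.432,-.275),a=(.4915,-.288),c=(.552,-.301)),dict(salt=.098,pepper=.098,a=.117,b=.117,c=.121),.025)
    if n=="side":cv2.imwrite("pics/salt6.png",cv2.resize(c["image"][110:190,200:300,::-1],None,fx=6,fy=6,interpolation=cv2.INTER_CUBIC))
E
```

```text
time: 27.7
ee_pos: [0.5507, 0.3265, 0.0436]
eef_rot: [-0.358, 0.934, 0.0, 0.001]
ft_force: [0.9, -0.3, -0.6]
width: 0.0402
grip_force: 19.7
time: 28.08
ee_pos: [0.5502, 0.3263, 0.0429]
eef_rot: [-0.358, 0.934, 0.0, 0.0]
ft_force: [0.2, -0.3, 0.9]
width: 0.0626
grip_force: 0.0
time: 28.58
ee_pos: [0.5506, 0.3264, 0.1952]
eef_rot: [-0.358, 0.934, 0.0, 0.001]
ft_force: [0.2, -0.0, -0.5]
width: 0.0694
grip_force: 0.0
t=28.6 w=0.0694 g=0.0 [0.5506 0.3264 0.1952] psi 132.0 ft [ 0.2 -0.  -0.5]
.545,.21,.195,120 dp [ 0.547 -0.552 -0.   ] rot [0.     0.0004 0.0333] 
.535,.09,.195,106 dp [ 0.458 -0.659  0.   ] rot [0.     0.     0.0389] 
.525,-.03,.195,95 dp [ 0.285 -0.751  0.   ] rot [0.     0.     0.0306] 
.51,-.15,.195,85 dp [ 0.169 -0.788  0.   ] rot [0.     0.     0.0278] 
.4917,-.2875,.195,78 dp [ 0.042 -0.924  0.   ] rot [0.     0.     0.0194] 
.4917,-.2875,.0745,78 dp [0.    0.    0.803] rot [0. 0. 0.] 
salt 43 circle 0.551 0.3208 d 0.0288 mean [0.5507 0.321  0.0951]
pepper 46 circle 0.4822 0.2617 d 0.0286 mean [0.4821 0.2597 0.0952]
b 302 circle 0.4338 -0.2748 d 0.0427 mean [ 0.4322 -0.2767  0.1149]
a 327 circle 0.4913 -0.2887 d 0.0456 mean [ 0.4898 -0.2903  0.1154]
c 304 circle 0.5515 -0.3026 d 0.0459 mean [ 0.5502 -0.3039  0.1187]
salt 37 circle 0.5489 0.3204 d 0.0293 mean [0.5488 0.319  0.0968]
pepper 41 circle 0.4822 0.2628 d 0.0285 mean [0.4813 0.2591 0.0967]
b 371 circle 0.4318 -0.2754 d 0.042 mean [ 0.4319 -0.2782  0.117 ]
a 438 circle 0.4893 -0.2892 d 0.0452 mean [ 0.4892 -0.2921  0.1175]
c 442 circle 0.5499 -0.3022 d 0.0453 mean [ 0.5494 -0.3055  0.1209]
```

View pics/salt6.png

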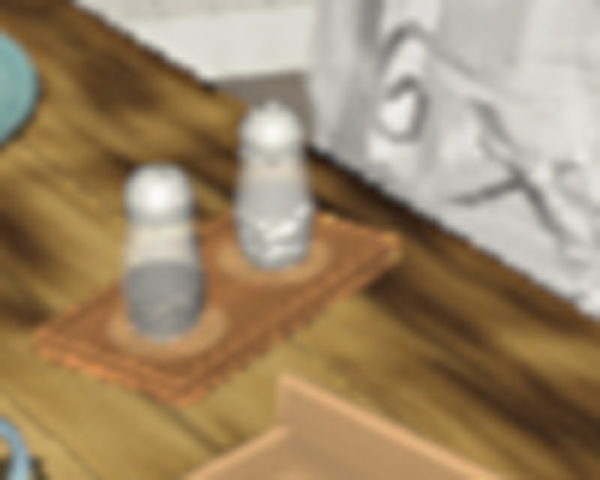

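The view shows the salt upright in the middle of its disc at (272,250), and the pepper unmoved at (163,300). The salt-to-pepper spacing measures 91 mm against 92 mm expected. Now I'll return a.

```bash
python3 -m pendant '[{"dp":[0.18,-0.18,0],"rotation":[0,0,0.01],"jaw":0.85},{"dp":[0.36,-0.37,0],"rotation":[0,0,0.022],"jaw":0.85},{"dp":[0.547,-0.552,0],"rotation":[0,0,0.0333],"jaw":0.85}]'
python3 -m pendant '[{"dp":[0.15,-0.22,0],"rotation":[0,0,0.013],"jaw":0.85},{"dp":[0.3,-0.44,0],"rotation":[0,0,0.026],"jaw":0.85},{"dp":[0.458,-0.659,0],"rotation":[0,0,0.0389],"jaw":0.85}]'
python3 -m pendant '[{"dp":[0.1,-0.25,0],"rotation":[0,0,0.01],"jaw":0.85},{"dp":[0.19,-0.5,0],"rotation":[0,0,0.02],"jaw":0.85},{"dp":[0.285,-0.751,0],"rotation":[0,0,0.0306],"jaw":0.85}]'
python3 -m pendant '[{"dp":[0.06,-0.26,0],"rotation":[0,0,0.009],"jaw":0.85},{"dp":[0.11,-0.52,0],"rotation":[0,0,0.018],"jaw":0.85},{"dp":[0.169,-0.788,0],"rotation":[0,0,0.0278],"jaw":0.85}]'
python3 -m pendant '[{"dp":[0.01,-0.3,0],"rotation":[0,0,0.006],"jaw":0.85},{"dp":[0.03,-0.6,0],"rotation":[0,0,0.013],"jaw":0.85},{"dp":[0.042,-0.924,0],"rotation":[0,0,0.0194],"jaw":0.85},{"dp":[0.042,-0.924,0],"rotation":[0,0,0.0194],"jaw":0.85},{"dp":[0.042,-0.924,0],"rotation":[0,0,0.0194],"jaw":0.85}]'
python3 plan.py .4917,-.2873,.0745,78
```

```text
time: 29.05
ee_pos: [0.5441, 0.2084, 0.1918]
eef_rot: [-0.258, 0.966, -0.0, -0.0]
ft_force: [-0.2, -0.1, 0.3]
width: 0.0739
grip_force: 0.0
time: 29.42
ee_pos: [0.5341, 0.0877, 0.1923]
eef_rot: [-0.137, 0.991, 0.0, -0.0]
ft_force: [1.2, -0.4, -0.1]
width: 0.0738
grip_force: 0.0
time: 29.8
ee_pos: [0.5239, -0.0328, 0.1926]
eef_rot: [-0.042, 0.999, 0.0, 0.0]
ft_force: [0.2, -0.2, 0.5]
width: 0.0739
grip_force: 0.0
time: 30.18
ee_pos: [0.5086, -0.1526, 0.1926]
eef_rot: [0.046, 0.999, 0.0, 0.0]
ft_force: [1.0, 0.6, -0.5]
width: 0.0742
grip_force: 0.0
time: 30.8
ee_pos: [0.4905, -0.288, 0.1923]
eef_rot: [0.105, 0.994, 0.0, -0.0]
ft_force: [0.2, 0.0, 0.2]
width: 0.0739
grip_force: 0.0
t=30.8 w=0.0739 g=0.0 [ 0.4905 -0.288   0.1923] psi 77.9 ft [0.2 0.  0.2]
.4917,-.2873,.0745,78 dp [-0.007  0.006  0.785] rot [ 0.0001 -0.0001 -0.0002]
```

```bash
python3 -m pendant '[{"dp":[-0.007,0.006,0.25],"rotation":[0,0,0],"jaw":0.85},{"dp":[-0.007,0.006,0.5],"rotation":[0,0,0],"jaw":0.85},{"dp":[-0.007,0.006,0.7],"rotation":[0,0,0],"jaw":0.85},{"dp":[-0.007,0.006,0.785],"rotation":[0,0,0],"jaw":0.85},{"dp":[-0.007,0.006,0.785],"rotation":[0,0,0],"jaw":0.85}]'
python3 -m pendant '[{"dp":[0,0,0],"rotation":[0,0,0],"jaw":0.5},{"dp":[0,0,0],"rotation":[0,0,0],"jaw":0.3},{"dp":[0,0,0],"rotation":[0,0,0],"jaw":0.3},{"dp":[0,0,0],"rotation":[0,0,0],"jaw":0.3},{"dp":[0,0,0],"rotation":[0,0,0],"jaw":0.3}]' 20
python3 plan.py .4917,-.2873,.2,78 .495,-.17,.2,62 .5,-.05,.2,46 .5011,.0677,.2,33 .5011,.0677,.07,33
```

```text
time: 31.42
ee_pos: [0.4922, -0.2864, 0.0746]
eef_rot: [0.104, 0.995, 0.0, -0.0]
ft_force: [0.1, -0.0, 0.5]
width: 0.0736
grip_force: 0.0
time: 32.05
ee_pos: [0.4924, -0.2871, 0.075]
eef_rot: [0.105, 0.995, 0.0, 0.0]
ft_force: [-0.6, 0.2, 2.4]
width: 0.0434
grip_force: 19.9
t=32.0 w=0.0434 g=19.9 [ 0.4924 -0.2871  0.075 ] psi 78.0 ft [-0.6  0.2  2.4]
.4917,-.2873,.2,78 dp [ 0.004 -0.002 -0.833] rot [ 0.      0.0001 -0.    ] 
.495,-.17,.2,62 dp [0.141 0.769 0.   ] rot [0.     0.     0.0444] 
.5,-.05,.2,46 dp [0.346 0.722 0.   ] rot [0.     0.     0.0444] 
.5011,.0677,.2,33 dp [0.54 0.57 0.  ] rot [0.     0.     0.0361] 
.5011,.0677,.07,33 dp [0.    0.    0.867] rot [0. 0. 0.]
```

```bash
python3 -m pendant '[{"dp":[0,0,-0.1],"rotation":[0,0,0],"jaw":0.3},{"dp":[0,0,-0.3],"rotation":[0,0,0],"jaw":0.3},{"dp":[0,0,-0.55],"rotation":[0,0,0],"jaw":0.3},{"dp":[0,0,-0.76],"rotation":[0,0,0],"jaw":0.3},{"dp":[0,0,-0.833],"rotation":[0,0,0],"jaw":0.3},{"dp":[0,0,-0.833],"rotation":[0,0,0],"jaw":0.3}]'
python3 -m pendant '[{"dp":[0.01,0.07,0],"rotation":[0,0,0.004],"jaw":0.3},{"dp":[0.04,0.22,0],"rotation":[0,0,0.012],"jaw":0.3},{"dp":[0.07,0.4,0],"rotation":[0,0,0.023],"jaw":0.3},{"dp":[0.11,0.59,0],"rotation":[0,0,0.034],"jaw":0.3},{"dp":[0.141,0.769,0],"rotation":[0,0,0.0444],"jaw":0.3}]'
python3 -m pendant '[{"dp":[0.09,0.18,0],"rotation":[0,0,0.011],"jaw":0.3},{"dp":[0.17,0.36,0],"rotation":[0,0,0.022],"jaw":0.3},{"dp":[0.26,0.54,0],"rotation":[0,0,0.033],"jaw":0.3},{"dp":[0.346,0.722,0],"rotation":[0,0,0.0444],"jaw":0.3}]'
python3 -m pendant '[{"dp":[0.15,0.16,0],"rotation":[0,0,0.01],"jaw":0.3},{"dp":[0.3,0.31,0],"rotation":[0,0,0.02],"jaw":0.3},{"dp":[0.43,0.45,0],"rotation":[0,0,0.029],"jaw":0.3},{"dp":[0.51,0.54,0],"rotation":[0,0,0.034],"jaw":0.3},{"dp":[0.54,0.57,0],"rotation":[0,0,0.0361],"jaw":0.3},{"dp":[0.54,0.57,0],"rotation":[0,0,0.0361],"jaw":0.3},{"dp":[0.54,0.57,0],"rotation":[0,0,0.0361],"jaw":0.3}]'
python3 plan.py .5011,.0677,.07,33
python3 - <<'E'
from bench import camera
from h import *
for n in("scene","side"):tops(cloud(camera(n)),dict(a=(.5011,.0677)),dict(a=.242))
E
```

```text
time: 32.8
ee_pos: [0.4923, -0.287, 0.1998]
eef_rot: [0.105, 0.995, 0.0, 0.0]
ft_force: [-0.4, 0.8, -1.9]
width: 0.0435
grip_force: 19.9
time: 33.42
ee_pos: [0.4947, -0.1686, 0.1982]
eef_rot: [0.243, 0.97, -0.0, -0.001]
ft_force: [0.1, 0.2, -0.7]
width: 0.0433
grip_force: 19.9
time: 33.92
ee_pos: [0.4996, -0.0487, 0.1983]
eef_rot: [0.375, 0.927, -0.001, -0.001]
ft_force: [0.5, 0.7, -1.4]
width: 0.0434
grip_force: 19.9
time: 34.8
ee_pos: [0.5015, 0.0669, 0.1995]
eef_rot: [0.477, 0.879, -0.0, -0.0]
ft_force: [0.9, -0.6, -0.6]
width: 0.0436
grip_force: 19.9
t=34.8 w=0.0436 g=19.9 [0.5015 0.0669 0.1995] psi 33.0 ft [ 0.9 -0.6 -0.6]
.5011,.0677,.07,33 dp [0.006 0.001 0.863] rot [-0.0001  0.     -0.0001] 
a 51 circle 0.5125 0.0574 d 0.0446 mean [0.5054 0.051  0.2392]
a 159 circle 0.5052 0.0611 d 0.0544 mean [0.5052 0.0617 0.2419]
```

```bash
python3 -m pendant '[{"dp":[0.006,0,0.15],"rotation":[0,0,0],"jaw":0.3},{"dp":[0.006,0,0.4],"rotation":[0,0,0],"jaw":0.3},{"dp":[0.006,0,0.65],"rotation":[0,0,0],"jaw":0.3},{"dp":[0.006,0,0.79],"rotation":[0,0,0],"jaw":0.3},{"dp":[0.006,0,0.85],"rotation":[0,0,0],"jaw":0.3},{"dp":[0.006,0,0.865],"rotation":[0,0,0],"jaw":0.3},{"dp":[0.006,0,0.865],"rotation":[0,0,0],"jaw":0.3}]'
python3 -m pendant '[{"dp":[0,0,0],"rotation":[0,0,0],"jaw":0.6},{"dp":[0,0,0],"rotation":[0,0,0],"jaw":0.85},{"dp":[0,0,0],"rotation":[0,0,0],"jaw":0.85}]'
python3 -m pendant '[{"dp":[0,0,-0.2],"rotation":[0,0,0],"jaw":0.85},{"dp":[0,0,-0.5],"rotation":[0,0,0],"jaw":0.85},{"dp":[0,0,-0.85],"rotation":[0,0,0],"jaw":0.85}]'
python3 plan.py .515,-.06,.198,48 .535,-.18,.198,63 .552,-.302,.198,78 .552,-.302,.0765,78
```

```text
time: 35.78
ee_pos: [0.5016, 0.0684, 0.0708]
eef_rot: [0.477, 0.879, 0.0, 0.0]
ft_force: [-0.3, 0.6, -1.9]
width: 0.0436
grip_force: 20.0
time: 36.15
ee_pos: [0.5013, 0.0688, 0.0702]
eef_rot: [0.477, 0.879, 0.0, 0.0]
ft_force: [0.1, -0.2, -0.3]
width: 0.0644
grip_force: 0.0
time: 36.52
ee_pos: [0.5006, 0.0685, 0.1985]
eef_rot: [0.477, 0.879, -0.0, -0.0]
ft_force: [1.0, 1.4, -0.8]
width: 0.0734
grip_force: 0.0
t=36.5 w=0.0734 g=0.0 [0.5006 0.0685 0.1985] psi 33.0 ft [ 1.   1.4 -0.8]
.515,-.06,.198,48 dp [-0.771 -0.386  0.004] rot [-0.0002 -0.     -0.0416] 
.535,-.18,.198,63 dp [-0.634 -0.505  0.   ] rot [ 0.      0.     -0.0417] 
.552,-.302,.198,78 dp [-0.47  -0.673  0.   ] rot [ 0.      0.     -0.0417] 
.552,-.302,.0765,78 dp [0.   0.   0.81] rot [0. 0. 0.]
```

```bash
python3 -m pendant '[{"dp":[-0.25,-0.13,0],"rotation":[0,0,-0.014],"jaw":0.85},{"dp":[-0.5,-0.26,0],"rotation":[0,0,-0.028],"jaw":0.85},{"dp":[-0.771,-0.386,0],"rotation":[0,0,-0.0416],"jaw":0.85}]'
python3 -m pendant '[{"dp":[-0.21,-0.17,0],"rotation":[0,0,-0.014],"jaw":0.85},{"dp":[-0.42,-0.34,0],"rotation":[0,0,-0.028],"jaw":0.85},{"dp":[-0.634,-0.505,0],"rotation":[0,0,-0.0417],"jaw":0.85}]'
python3 -m pendant '[{"dp":[-0.16,-0.22,0],"rotation":[0,0,-0.014],"jaw":0.85},{"dp":[-0.32,-0.45,0],"rotation":[0,0,-0.028],"jaw":0.85},{"dp":[-0.47,-0.673,0],"rotation":[0,0,-0.0417],"jaw":0.85},{"dp":[-0.47,-0.673,0],"rotation":[0,0,-0.0417],"jaw":0.85},{"dp":[-0.47,-0.673,0],"rotation":[0,0,-0.0417],"jaw":0.85}]'
python3 plan.py .552,-.3021,.0765,78
python3 - <<'E'
from bench import camera
from h import *
for n in("scene","side"):
  for f in(f"/tmp/{n}0.npz",None):
    c=np.load(f) if f else camera(n);tops(cloud(c),dict(a=(.5008,.0665)),dict(a=.113))
E
```

```text
time: 36.9
ee_pos: [0.5157, -0.0608, 0.1978]
eef_rot: [0.357, 0.934, 0.001, 0.0]
ft_force: [1.2, 0.0, 0.6]
width: 0.0739
grip_force: 0.0
time: 37.28
ee_pos: [0.5358, -0.1809, 0.1975]
eef_rot: [0.232, 0.973, 0.0, 0.0]
ft_force: [0.2, 0.6, 0.3]
width: 0.0741
grip_force: 0.0
time: 37.9
ee_pos: [0.5527, -0.3012, 0.1972]
eef_rot: [0.105, 0.995, 0.0, -0.0]
ft_force: [-0.9, 0.8, -0.1]
width: 0.074
grip_force: 0.0
t=37.9 w=0.0740 g=0.0 [ 0.5527 -0.3012  0.1972] psi 78.0 ft [-0.9  0.8 -0.1]
.552,-.3021,.0765,78 dp [ 0.003 -0.007  0.805] rot [ 0.0001 -0.0001 -0.    ] 
a 171 circle 0.5022 0.0657 d 0.047 mean [0.5007 0.0652 0.111 ]
a 171 circle 0.5007 0.0668 d 0.0466 mean [0.4993 0.0647 0.1112]
a 149 circle 0.5002 0.068 d 0.0471 mean [0.4998 0.0631 0.1131]
a 152 circle 0.4991 0.0662 d 0.0461 mean [0.4983 0.0623 0.1131]
```

Jar a is back within about 1.5 mm of its original spot. Next is c.

```bash
python3 -m pendant '[{"dp":[0.003,-0.007,0.25],"rotation":[0,0,0],"jaw":0.85},{"dp":[0.003,-0.007,0.5],"rotation":[0,0,0],"jaw":0.85},{"dp":[0.003,-0.007,0.7],"rotation":[0,0,0],"jaw":0.85},{"dp":[0.003,-0.007,0.803],"rotation":[0,0,0],"jaw":0.85},{"dp":[0.003,-0.007,0.803],"rotation":[0,0,0],"jaw":0.85}]'
python3 -m pendant '[{"dp":[0,0,0],"rotation":[0,0,0],"jaw":0.5},{"dp":[0,0,0],"rotation":[0,0,0],"jaw":0.3},{"dp":[0,0,0],"rotation":[0,0,0],"jaw":0.3},{"dp":[0,0,0],"rotation":[0,0,0],"jaw":0.3},{"dp":[0,0,0],"rotation":[0,0,0],"jaw":0.3}]' 20
python3 plan.py .552,-.302,.202,78 .554,-.21,.202,62 .556,-.12,.202,46 .559,-.0245,.202,33 .559,-.0245,.072,33
```

```text
time: 38.62
ee_pos: [0.5519, -0.3018, 0.0766]
eef_rot: [0.104, 0.995, 0.0, -0.001]
ft_force: [0.1, 0.7, 0.8]
width: 0.0741
grip_force: 0.0
time: 39.25
ee_pos: [0.5523, -0.3026, 0.0774]
eef_rot: [0.104, 0.995, 0.0, 0.0]
ft_force: [0.2, 1.3, 4.1]
width: 0.0463
grip_force: 20.0
t=39.2 w=0.0463 g=20.0 [ 0.5523 -0.3026  0.0774] psi 78.0 ft [0.2 1.3 4.1]
.552,-.302,.202,78 dp [ 0.002  0.004 -0.831] rot [0.     0.0001 0.0001] 
.554,-.21,.202,62 dp [0.114 0.603 0.   ] rot [0.     0.     0.0444] 
.556,-.12,.202,46 dp [0.27  0.536 0.   ] rot [0.     0.     0.0444] 
.559,-.0245,.202,33 dp [0.428 0.472 0.   ] rot [0.     0.     0.0361] 
.559,-.0245,.072,33 dp [0.    0.    0.867] rot [0. 0. 0.]
```

```bash
python3 -m pendant '[{"dp":[0,0,-0.1],"rotation":[0,0,0],"jaw":0.3},{"dp":[0,0,-0.3],"rotation":[0,0,0],"jaw":0.3},{"dp":[0,0,-0.55],"rotation":[0,0,0],"jaw":0.3},{"dp":[0,0,-0.76],"rotation":[0,0,0],"jaw":0.3},{"dp":[0,0.004,-0.831],"rotation":[0,0,0],"jaw":0.3},{"dp":[0,0.004,-0.831],"rotation":[0,0,0],"jaw":0.3}]'
python3 -m pendant '[{"dp":[0.01,0.07,0],"rotation":[0,0,0.005],"jaw":0.3},{"dp":[0.04,0.21,0],"rotation":[0,0,0.015],"jaw":0.3},{"dp":[0.08,0.41,0],"rotation":[0,0,0.03],"jaw":0.3},{"dp":[0.114,0.603,0],"rotation":[0,0,0.0444],"jaw":0.3}]'
python3 -m pendant '[{"dp":[0.09,0.18,0],"rotation":[0,0,0.015],"jaw":0.3},{"dp":[0.18,0.36,0],"rotation":[0,0,0.03],"jaw":0.3},{"dp":[0.27,0.536,0],"rotation":[0,0,0.0444],"jaw":0.3}]'
python3 -m pendant '[{"dp":[0.14,0.16,0],"rotation":[0,0,0.012],"jaw":0.3},{"dp":[0.27,0.3,0],"rotation":[0,0,0.023],"jaw":0.3},{"dp":[0.37,0.41,0],"rotation":[0,0,0.032],"jaw":0.3},{"dp":[0.428,0.472,0],"rotation":[0,0,0.0361],"jaw":0.3},{"dp":[0.428,0.472,0],"rotation":[0,0,0.0361],"jaw":0.3},{"dp":[0.428,0.472,0],"rotation":[0,0,0.0361],"jaw":0.3}]'
python3 plan.py .559,-.0245,.072,33
```

```text
time: 40.0
ee_pos: [0.5521, -0.302, 0.2017]
eef_rot: [0.104, 0.995, 0.0, 0.0]
ft_force: [0.2, 0.5, -1.3]
width: 0.0463
grip_force: 20.0
time: 40.5
ee_pos: [0.5533, -0.2088, 0.1999]
eef_rot: [0.243, 0.97, -0.0, -0.001]
ft_force: [0.9, 0.8, -1.8]
width: 0.0464
grip_force: 20.0
time: 40.88
ee_pos: [0.5552, -0.1187, 0.2001]
eef_rot: [0.375, 0.927, -0.0, -0.001]
ft_force: [0.9, 0.4, -1.5]
width: 0.0466
grip_force: 20.0
time: 41.62
ee_pos: [0.5585, -0.0253, 0.201]
eef_rot: [0.477, 0.879, -0.0, -0.0]
ft_force: [-0.3, 0.2, -1.3]
width: 0.0464
grip_force: 20.0
t=41.6 w=0.0464 g=20.0 [ 0.5585 -0.0253  0.201 ] psi 33.1 ft [-0.3  0.2 -1.3]
.559,-.0245,.072,33 dp [0.003 0.007 0.86 ] rot [-0.0002 -0.      0.0002]
```

```bash
python3 -m pendant '[{"dp":[0,0,0.15],"rotation":[0,0,0],"jaw":0.3},{"dp":[0,0,0.4],"rotation":[0,0,0],"jaw":0.3},{"dp":[0,0,0.65],"rotation":[0,0,0],"jaw":0.3},{"dp":[0,0,0.79],"rotation":[0,0,0],"jaw":0.3},{"dp":[0,0,0.85],"rotation":[0,0,0],"jaw":0.3},{"dp":[0,0,0.864],"rotation":[0,0,0],"jaw":0.3},{"dp":[0,0,0.864],"rotation":[0,0,0],"jaw":0.3}]'
python3 -m pendant '[{"dp":[0,0,0],"rotation":[0,0,0],"jaw":0.6},{"dp":[0,0,0],"rotation":[0,0,0],"jaw":0.85},{"dp":[0,0,0],"rotation":[0,0,0],"jaw":0.85}]'
python3 -m pendant '[{"dp":[0,0,-0.2],"rotation":[0,0,0],"jaw":0.85},{"dp":[0,0,-0.5],"rotation":[0,0,0],"jaw":0.85},{"dp":[0,0,-0.85],"rotation":[0,0,0],"jaw":0.85}]'
python3 plan.py .52,-.11,.198,48 .475,-.195,.198,63 .432,-.2735,.198,78 .432,-.2735,.0745,78
```

```text
time: 42.5
ee_pos: [0.5591, -0.0256, 0.073]
eef_rot: [0.477, 0.879, 0.0, 0.0]
ft_force: [-2.9, -1.4, 3.6]
width: 0.0468
grip_force: 20.0
time: 42.88
ee_pos: [0.5591, -0.0244, 0.0722]
eef_rot: [0.477, 0.879, 0.0, 0.0]
ft_force: [-0.8, -0.2, -0.8]
width: 0.0644
grip_force: 0.0
time: 43.25
ee_pos: [0.5585, -0.0245, 0.2006]
eef_rot: [0.477, 0.879, -0.0, -0.0]
ft_force: [1.2, 0.6, 0.7]
width: 0.0738
grip_force: 0.0
t=43.2 w=0.0738 g=0.0 [ 0.5585 -0.0245  0.2006] psi 33.1 ft [1.2 0.6 0.7]
.52,-.11,.198,48 dp [-0.338 -0.526  0.018] rot [-0.0001 -0.0001 -0.0415] 
.475,-.195,.198,63 dp [-0.156 -0.622  0.   ] rot [ 0.      0.     -0.0417] 
.432,-.2735,.198,78 dp [ 0.018 -0.596  0.   ] rot [ 0.      0.     -0.0417] 
.432,-.2735,.0745,78 dp [0.    0.    0.823] rot [0. 0. 0.]
```

```bash
python3 -m pendant '[{"dp":[-0.11,-0.17,0],"rotation":[0,0,-0.014],"jaw":0.85},{"dp":[-0.22,-0.35,0],"rotation":[0,0,-0.028],"jaw":0.85},{"dp":[-0.338,-0.526,0.018],"rotation":[0,0,-0.0415],"jaw":0.85}]'
python3 -m pendant '[{"dp":[-0.05,-0.2,0],"rotation":[0,0,-0.014],"jaw":0.85},{"dp":[-0.1,-0.41,0],"rotation":[0,0,-0.028],"jaw":0.85},{"dp":[-0.156,-0.622,0],"rotation":[0,0,-0.0417],"jaw":0.85}]'
python3 -m pendant '[{"dp":[0.01,-0.2,0],"rotation":[0,0,-0.014],"jaw":0.85},{"dp":[0.01,-0.4,0],"rotation":[0,0,-0.028],"jaw":0.85},{"dp":[0.018,-0.596,0],"rotation":[0,0,-0.0417],"jaw":0.85},{"dp":[0.018,-0.596,0],"rotation":[0,0,-0.0417],"jaw":0.85},{"dp":[0.018,-0.596,0],"rotation":[0,0,-0.0417],"jaw":0.85}]'
python3 plan.py .432,-.2735,.0745,78
python3 - <<'E'
from bench import camera
from h import *
for n in("scene","side"):
  for f in(f"/tmp/{n}0.npz",None):
    c=np.load(f) if f else camera(n);tops(cloud(c),dict(a=(.5008,.0665),c=(.5585,-.026)),dict(a=.113,c=.117))
E
```

```text
time: 43.62
ee_pos: [0.5202, -0.1108, 0.1971]
eef_rot: [0.357, 0.934, 0.0, 0.0]
ft_force: [0.0, -0.2, -0.1]
width: 0.0742
grip_force: 0.0
time: 44.0
ee_pos: [0.4749, -0.1959, 0.197]
eef_rot: [0.232, 0.973, 0.0, 0.0]
ft_force: [0.3, 0.0, -0.1]
width: 0.0741
grip_force: 0.0
time: 44.62
ee_pos: [0.4328, -0.273, 0.1969]
eef_rot: [0.105, 0.995, 0.0, 0.0]
ft_force: [1.0, -0.5, 0.2]
width: 0.0739
grip_force: 0.0
t=44.6 w=0.0739 g=0.0 [ 0.4328 -0.273   0.1969] psi 78.0 ft [ 1.  -0.5  0.2]
.432,-.2735,.0745,78 dp [ 0.005 -0.005  0.816] rot [ 0.0001  0.     -0.    ] 
a 171 circle 0.5022 0.0657 d 0.047 mean [0.5007 0.0652 0.111 ]
c 180 circle 0.5587 -0.0243 d 0.0483 mean [ 0.558  -0.0271  0.1145]
a 167 circle 0.5019 0.0678 d 0.0488 mean [0.4998 0.0651 0.1111]
c 65 circle 0.5486 -0.0278 d 0.0398 mean [ 0.5448 -0.0274  0.1144]
a 149 circle 0.5002 0.068 d 0.0471 mean [0.4998 0.0631 0.1131]
c 184 circle 0.5574 -0.0263 d 0.0441 mean [ 0.5567 -0.0293  0.1166]
c 185 circle 0.5562 -0.0262 d 0.0455 mean [ 0.5555 -0.0299  0.1166]
```

Jar c is back, with its mean within about 1.3 mm in the side view; the scene view of it is partly blocked by the gripper. Now b.

```bash
python3 -m pendant '[{"dp":[0.003,-0.003,0.25],"rotation":[0,0,0],"jaw":0.85},{"dp":[0.003,-0.003,0.5],"rotation":[0,0,0],"jaw":0.85},{"dp":[0.003,-0.003,0.7],"rotation":[0,0,0],"jaw":0.85},{"dp":[0.003,-0.003,0.818],"rotation":[0,0,0],"jaw":0.85},{"dp":[0.003,-0.003,0.818],"rotation":[0,0,0],"jaw":0.85}]'
python3 -m pendant '[{"dp":[0,0,0],"rotation":[0,0,0],"jaw":0.5},{"dp":[0,0,0],"rotation":[0,0,0],"jaw":0.3},{"dp":[0,0,0],"rotation":[0,0,0],"jaw":0.3},{"dp":[0,0,0],"rotation":[0,0,0],"jaw":0.3},{"dp":[0,0,0],"rotation":[0,0,0],"jaw":0.3}]' 20
python3 plan.py .432,-.2735,.204,78 .45,-.19,.204,93 .47,-.1,.204,108 .4954,-.0025,.204,123 .4954,-.0025,.0695,123
```

```text
time: 45.35
ee_pos: [0.4316, -0.2734, 0.0736]
eef_rot: [0.104, 0.995, 0.0, -0.001]
ft_force: [0.4, 0.3, 0.1]
width: 0.0741
grip_force: 0.0
time: 45.98
ee_pos: [0.4321, -0.2738, 0.0744]
eef_rot: [0.104, 0.995, 0.0, 0.0]
ft_force: [-0.1, 1.2, 2.2]
width: 0.0402
grip_force: 20.0
t=46.0 w=0.0402 g=20.0 [ 0.4321 -0.2738  0.0744] psi 78.0 ft [-0.1  1.2  2.2]
.432,-.2735,.204,78 dp [ 0.001  0.002 -0.864] rot [0.     0.0001 0.0001] 
.45,-.19,.204,93 dp [-0.002  0.569  0.   ] rot [ 0.      0.     -0.0417] 
.47,-.1,.204,108 dp [-0.165  0.592  0.   ] rot [ 0.      0.     -0.0417] 
.4954,-.0025,.204,123 dp [-0.362  0.566  0.   ] rot [ 0.      0.     -0.0417] 
.4954,-.0025,.0695,123 dp [0.    0.    0.897] rot [0. 0. 0.]
```

```bash
python3 -m pendant '[{"dp":[0,0,-0.1],"rotation":[0,0,0],"jaw":0.3},{"dp":[0,0,-0.3],"rotation":[0,0,0],"jaw":0.3},{"dp":[0,0,-0.55],"rotation":[0,0,0],"jaw":0.3},{"dp":[0,0,-0.79],"rotation":[0,0,0],"jaw":0.3},{"dp":[0,0,-0.864],"rotation":[0,0,0],"jaw":0.3},{"dp":[0,0,-0.864],"rotation":[0,0,0],"jaw":0.3}]'
python3 -m pendant '[{"dp":[0,0.07,0],"rotation":[0,0,-0.005],"jaw":0.3},{"dp":[0,0.21,0],"rotation":[0,0,-0.015],"jaw":0.3},{"dp":[0,0.39,0],"rotation":[0,0,-0.028],"jaw":0.3},{"dp":[-0.002,0.569,0],"rotation":[0,0,-0.0417],"jaw":0.3}]'
python3 -m pendant '[{"dp":[-0.05,0.2,0],"rotation":[0,0,-0.014],"jaw":0.3},{"dp":[-0.11,0.4,0],"rotation":[0,0,-0.028],"jaw":0.3},{"dp":[-0.165,0.592,0],"rotation":[0,0,-0.0417],"jaw":0.3}]'
python3 -m pendant '[{"dp":[-0.12,0.18,0],"rotation":[0,0,-0.013],"jaw":0.3},{"dp":[-0.23,0.36,0],"rotation":[0,0,-0.026],"jaw":0.3},{"dp":[-0.32,0.5,0],"rotation":[0,0,-0.036],"jaw":0.3},{"dp":[-0.362,0.566,0],"rotation":[0,0,-0.0417],"jaw":0.3},{"dp":[-0.362,0.566,0],"rotation":[0,0,-0.0417],"jaw":0.3},{"dp":[-0.362,0.566,0],"rotation":[0,0,-0.0417],"jaw":0.3},{"dp":[-0.362,0.566,0],"rotation":[0,0,-0.0417],"jaw":0.3}]'
python3 plan.py .4954,-.0025,.0695,123
```

```text
time: 46.72
ee_pos: [0.4321, -0.2738, 0.2041]
eef_rot: [0.104, 0.995, 0.0, 0.001]
ft_force: [0.5, -0.7, -1.3]
width: 0.0401
grip_force: 20.0
time: 47.22
ee_pos: [0.45, -0.188, 0.2033]
eef_rot: [-0.03, 1.0, 0.0, -0.0]
ft_force: [0.5, -0.3, -1.2]
width: 0.0402
grip_force: 20.0
time: 47.6
ee_pos: [0.4703, -0.098, 0.2037]
eef_rot: [-0.16, 0.987, 0.0, 0.0]
ft_force: [0.6, -0.2, -1.1]
width: 0.0402
grip_force: 20.0
time: 48.48
ee_pos: [0.4951, -0.0039, 0.2038]
eef_rot: [-0.284, 0.959, 0.0, 0.0]
ft_force: [0.0, -0.6, -1.4]
width: 0.0399
grip_force: 20.0
t=48.5 w=0.0399 g=20.0 [ 0.4951 -0.0039  0.2038] psi 122.9 ft [ 0.  -0.6 -1.4]
.4954,-.0025,.0695,123 dp [-0.006  0.007  0.896] rot [ 0.      0.     -0.0002]
```

Then lower b, release it, rise and check.

```bash
python3 -m pendant '[{"dp":[0,0,0.15],"rotation":[0,0,0],"jaw":0.3},{"dp":[0,0,0.4],"rotation":[0,0,0],"jaw":0.3},{"dp":[0,0,0.65],"rotation":[0,0,0],"jaw":0.3},{"dp":[0,0.002,0.81],"rotation":[0,0,0],"jaw":0.3},{"dp":[0,0.002,0.88],"rotation":[0,0,0],"jaw":0.3},{"dp":[0,0.002,0.896],"rotation":[0,0,0],"jaw":0.3},{"dp":[0,0.002,0.896],"rotation":[0,0,0],"jaw":0.3}]'
python3 -m pendant '[{"dp":[0,0,0],"rotation":[0,0,0],"jaw":0.6},{"dp":[0,0,0],"rotation":[0,0,0],"jaw":0.85},{"dp":[0,0,0],"rotation":[0,0,0],"jaw":0.85}]'
python3 -m pendant '[{"dp":[0,0,-0.2],"rotation":[0,0,0],"jaw":0.85},{"dp":[0,0,-0.5],"rotation":[0,0,0],"jaw":0.85},{"dp":[0,0,-0.85],"rotation":[0,0,0],"jaw":0.85}]'
python3 -m pendant '[{"dp":[0,0,-0.4],"rotation":[0,0,0],"jaw":0.85},{"dp":[0,0,-0.8],"rotation":[0,0,0],"jaw":0.85},{"dp":[0,0,-0.8],"rotation":[0,0,0],"jaw":0.85},{"dp":[0,0,-0.8],"rotation":[0,0,0],"jaw":0.85}]'
python3 - <<'E'
from bench import camera,r
from h import *
for n in("scene","side"):
  for f in(f"/tmp/{n}0.npz",None):
    c=np.load(f) if f else camera(n);tops(cloud(c),dict(a=(.5008,.0665),b=(.495,-.0025),c=(.5585,-.026)),dict(a=.113,b=.113,c=.117))
  cv2.imwrite(f"pics/{n}9.png",cv2.resize(c["image"][100:240,150:340,::-1],None,fx=3.5,fy=3.5,interpolation=cv2.INTER_CUBIC))
E
```

```text
time: 49.35
ee_pos: [0.4957, -0.0028, 0.0702]
eef_rot: [-0.284, 0.959, 0.0, 0.001]
ft_force: [0.1, -0.6, -2.2]
width: 0.0396
grip_force: 20.0
time: 49.72
ee_pos: [0.4952, -0.0026, 0.0696]
eef_rot: [-0.285, 0.959, 0.0, 0.0]
ft_force: [-1.0, -0.1, 0.0]
width: 0.062
grip_force: 0.0
time: 50.1
ee_pos: [0.4945, -0.0028, 0.1979]
eef_rot: [-0.284, 0.959, -0.0, -0.001]
ft_force: [1.4, 0.1, 0.3]
width: 0.0734
grip_force: 0.0
time: 50.6
ee_pos: [0.4949, -0.0026, 0.3164]
eef_rot: [-0.285, 0.959, 0.0, -0.0]
ft_force: [-0.5, 0.3, 1.1]
width: 0.0741
grip_force: 0.0
a 171 circle 0.5022 0.0657 d 0.047 mean [0.5007 0.0652 0.111 ]
b 159 circle 0.4965 -0.0016 d 0.0437 mean [ 0.4949 -0.0037  0.1106]
c 180 circle 0.5587 -0.0243 d 0.0483 mean [ 0.558  -0.0271  0.1145]
a 172 circle 0.5007 0.0672 d 0.0469 mean [0.4996 0.0646 0.111 ]
b 159 circle 0.4963 -0.0041 d 0.0426 mean [ 0.4956 -0.0061  0.1109]
c 181 circle 0.5592 -0.0275 d 0.0476 mean [ 0.5566 -0.0287  0.1146]
a 149 circle 0.5002 0.068 d 0.0471 mean [0.4998 0.0631 0.1131]
b 159 circle 0.4947 -0.0023 d 0.0431 mean [ 0.4932 -0.0062  0.1126]
c 184 circle 0.5574 -0.0263 d 0.0441 mean [ 0.5567 -0.0293  0.1166]
a 149 circle 0.4985 0.0666 d 0.0453 mean [0.4985 0.0626 0.1131]
b 155 circle 0.4966 -0.0044 d 0.0429 mean [ 0.4948 -0.0072  0.1126]
c 185 circle 0.5565 -0.0264 d 0.0457 mean [ 0.5554 -0.03    0.1166]
```

View pics/scene9.png

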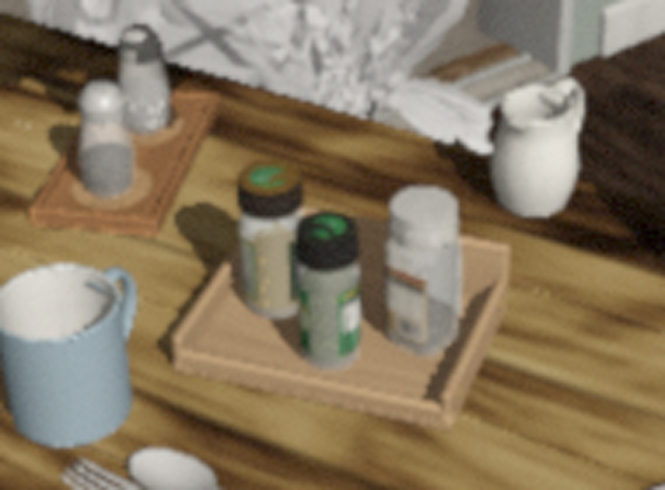

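The picture shows a at (270,240), b at (328,290) and c at (422,270), all upright in the caddy within about 2.5 mm of their starting spots. The salt (145,80) and pepper (105,140) stand on their discs, and the gripper is clear of everything.

```bash
python3 -c "
from bench import r
print(r.close_job())"
```

```text
the job is handed in; nothing more can be done
None
```

The job is done and handed in at about 51 s: the salt stands in the middle of the empty cork disc, all three jars are back upright within about 2.5 mm of their own starting spots in the caddy, and the pepper was not touched.

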